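# Unlock a machine guard with the hooked release rod and slide its cover open

### The job

Open the guard over the clamp block: take the orange-handled hooked rod from its blue cradle, reach it into the narrow yellow-edged slot, hook it behind the red cross pin of the bolt and draw the bolt towards you as far as it goes. Then lay the rod back in its cradle as it lay before and let go of it, and after that slide the cover by its black grip all the way open, to the right over the lock housing. Leave the other things on the bench as they are.

Things in the scene. Friction and masses are not known exactly. Their poses are not given: they have to be found in the camera images.
- guard: grey machine guard fixed on the bench, 150 mm deep (x) by 300 mm wide (y), 120 mm tall; origin at the centre of its underside, x points from its front (robot side) to its rear, y to its left, z up. Left half (y > 13 mm): open-topped compartment holding a fixed clamp block. Right half: solid lock housing with one narrow upright slot, open to the front only. Two aluminium rails 6 mm high on top carry the cover.
- slot_mouth (a point): centre of the slot's mouth in the front face, 60 mm above the bench, axes as the guard's: the slot runs along +x. It is 34 mm wide (a yellow edging marks it), its floor is 6 mm and its clear roof's underside 115 mm above the bench, and it is 144 mm long. Too narrow for fingers.
- bolt_pin (a point): centre of the red cross pin of the bolt, inside the slot 70 mm behind the mouth when the bolt is home, 46 mm above the bench. The pin is 8 mm thick, lies across the slot (along the guard's y), 28 mm long, on two 4 mm posts with a 20 mm wide opening between them; under it runs the steel bolt bar, top 21 mm above the bench. Nothing else stands in the slot for 60 mm behind the pin. It moves with the bolt.
- bolt (a joint): how far the bolt is drawn towards the slot's mouth, along the guard's -x, in m: 0 home (locks the cover), 0.04 drawn to its stop (starts at 0 to 0.006). Moves stiffly with about 3 N and stays where it is left. Until it is drawn by more than 0.025 it blocks the cover.
- rod_grip (a point): place to grip the loose hooked rod (90 g or so): on the axis of its orange handle, which is 18 mm wide, 22 mm tall and runs from 75 mm behind this point to 55 mm ahead of it. Axes: x along the rod to the hook, z up as it lies in the cradle. The steel shaft, 7 mm thick, runs on from the handle to 170 mm ahead of this point, where it is bent at a right angle downwards (-z). In the cradle the axis lies 62 mm above the bench.
- rod_tip (a point): end of the rod's hook: 170 mm ahead of rod_grip and 30 mm below the rod's axis; the bent part is 7 mm thick
- cradle: blue rod cradle fixed on the bench, origin at the underside, right below rod_grip's proper place; x points along the rod to the hook, z up. Two 8 mm thick forks with flared mouths: one 50 mm behind the origin carries the handle (fork 23 mm wide inside), one 100 mm ahead carries the shaft (14 mm wide inside). The flares reach up to about 21 mm above the rod's axis. Base plate 190 x 60 x 8 mm.
- cover_grip (a point): centre of the black grip block on the cover, 149 mm above the bench; the block is 50 mm long along the guard's x, 18 mm wide along its y and 32 mm tall, and stands on the cover, whose top is 132 mm above the bench; axes as the guard's. It moves with the cover.
- cover (a joint): how far the clear aluminium-framed cover is slid open to the right (along the guard's -y) in m: 0 shut, over the left half; 0.13 fully open, over the right half. Moves with about 2 N and stays where it is left.
- brass_weight: bystander: brass weight with a knob, 36 mm across, 40 mm tall, standing to the right of the guard; origin at the centre of its underside
- screwdriver_red: bystander: screwdriver with red handle, 160 mm long, lying near the front edge of the bench; origin at its underside

How it is judged (in metres and radians):
On the way, in this order (a step that is already met when the one before it is completed fails the run):
1. the bolt is drawn to its stop (35 mm or more) by the hook, whose end is at the cross pin (value of joint bolt above 0.035 m and distance between rod_tip and bolt_pin below 0.028 m), for 0.05 s.
2. the rod lies in its cradle again and is let go (x of rod_grip in the frame of cradle between -0.022 and 0.022 m and x of rod_tip in the frame of cradle above 0.14 m and z of rod_grip in the frame of cradle between 0.058 and 0.067 m and z of rod_tip in the frame of cradle below 0.042 m and distance between the grasp point and rod_grip above 0.04 m), for 0.1 s.
3. the cover is slid fully open (value of joint cover above 0.12 m), for 0.1 s.
At the end, for the whole second after the job is handed in: The bolt is drawn (33 mm or more of 40), the cover is open (120 mm or more of 130), the rod lies in both forks of its cradle, hook down, within 22 mm of its proper place lengthwise, and the brass weight and the screwdriver are within 30 mm of where they were (value of joint bolt above 0.033 m and value of joint cover above 0.12 m and x of rod_grip in the frame of cradle between -0.022 and 0.022 m and x of rod_tip in the frame of cradle above 0.14 m and z of rod_grip in the frame of cradle between 0.058 and 0.067 m and z of rod_tip in the frame of cradle below 0.042 m and distance of each of brass_weight, screwdriver_red from where it was at the start of the episode below 0.03 m); the robot touches nothing.
It fails at once if brass weight or screwdriver pushed by more than 30 mm (distance of any of brass_weight, screwdriver_red from where it was at the start of the episode above 0.03 m).
It also fails if it takes over 62 s, if anything falls off the work surface, if the arm or the gripper's body presses on something with over 40 N, if the wrist force passes 120 N, or if a joint passes its speed limit or range.

### The arm

A 6-joint arm with a two-finger parallel gripper is mounted at the origin on a cart in front of the work surface, level with it; the furniture and walls round the work are solid. World frame = base frame: x ahead of the robot, y to its left, z up, the work surface at z = 0. Lengths are in mm, angles in degrees, forces in N, time in s.
With the tool pointing down it reaches from about 375 to 825 mm from the base axis. Payload 5.5 kg.
Tool frame: the origin (TCP) lies on the front face of the gripper's body, between the roots of the fingers; the fingertips stand 73 mm ahead of it and the grasp point (between the pads) lies 54 mm ahead of it; y points along the fingers, x is the direction in which the jaws open and shut, and the axes are right-handed (so a half turn about y gives the same grasp; the last joint's range is limited). The gripper opens to 85 mm and grips with 20 to 120 N. Pads are 22 mm wide; open, the fingers measure 114 mm over their backs; the gripper's body (76 mm by 85 mm) begins 54 mm behind the grasp point. The pads swing forward as they close: fully open they stand 13 mm farther back than shut.
Start: joints at [-73.281, 17.962, -2.699, 69.339, 0, 90], TCP at [172.603, -574.633, 303.899] pointing down, gripper open.
Joint ranges: [-152.73, 152.73], [-39.44, 99.34], [-58.76, 71.6], [-118.89, 123.64], [-81.53, 83.1], [-180, 180]. Speed limits (degrees/s): [136.94, 136.94, 172.46, 180, 180, 180].

### API

Orientations are given as [roll, pitch, yaw] about the fixed x, y, z axes, in that order (R = Rz(yaw) Ry(pitch) Rx(roll)).
In Python, from plant import observe, capture, calibration, hand_in gives the robot as it stands.
- The arm moves only by the tool move_arm, never from a script. Its argument "deltas" is a list of rows, each an object of numbers: "dx", "dy", "dz": the shift along the tool's x, y, z in cm; "rx", "ry", "rz": the turn, a rotation vector about the tool's x, y, z in degrees. In form: [{"dx": .., "dy": .., "dz": .., "rx": .., "ry": .., "rz": ..}, ...]. A call has 1 to 12 rows; each row is the pose to reach, as a shift and turn from the pose commanded when the call began, along the tool's axes at that moment; what a row does not reach only later rows make up. A row lasts 1/12 s, in which the tool goes at most 41.7 mm and 7.16 degrees, less where a joint would pass 70% of its speed; a pose out of reach is approached as far as the arm can. A call with a gripper value outside its range is refused whole. "fingers" is the closure, from 0 (fully open) to 1 (shut), set as the call begins (left out, the last holds). The fingers move at their own pace and stop on an object; "newtons" is the grip in N (left out, the last holds). Time passes only in rows, so rows that repeat a pose let the fingers close. It gives the time, the measured TCP pose, the force and the opening at its end, in the units of the state.
- observe(): the state, without advancing time (a new reading comes with each control period).
- capture(name): name is "scene" or "top" or "wrist"; returns (picture, depth): 400x640x3 uint8, red, green, blue; 400x640 float32, mm along the optical axis (not along the pixel's ray), 0 where there is no reading.
- calibration(name): a dict with "intrinsics" (3x3 intrinsics, pixels), "R" (3x3) and "t" (3): a world point X has camera coordinates R X + t; the wrist camera has in their place "hand_eye" (4x4, takes a point from camera to tool coordinates, whose origin is the TCP and whose axes are the tool frame's). Camera axes: x right, y down, z forward; pixel columns grow to the right and rows downward; lengths in mm; the calibration is good to about 2 mm. A picture is of the moment at which its call begins: read the wrist's pose just before it. calibration takes no time and is no camera call.
- hand_in(): hands the job in, once; it reports no verdict.
The state is a dict: "time_s": time; "joint_positions": joint angles; "joint_vel": joint speeds; "joint_torque": joint torques, N m; "tool_pos": TCP position; "eef_rot": TCP orientation; "ft_force": force on the tool from outside, world axes, zero at the start; "wrist_torque": the same for the moment, N m; "finger_gap": finger opening in mm.
Only numpy, scipy, OpenCV 4.12 (cv2) and the standard library are available. Lean on these libraries where they do the work, as an engineer would, in place of code of your own. Each camera call takes 0.05 s, during which the arm holds its last target.

## Working session

There is one attempt and no reset: what is moved stays moved. The work goes in short steps, Python scripts to look and compute and a tool call to move; the robot and the scene stay as the last step left them, time stands still between calls to the robot, and variables do not carry over. Pictures are saved under pics/ and viewed, and the job is handed in when it is done.

Besides the shell and the picture viewer there is one more tool, called after ">>>" as name([rows], argument=value, ...), one row to a line, values as JSON. move_arm: Moves the arm, as the interface text tells. Its arguments: {"type":"object","properties":{"deltas":{"type":"array"},"fingers":{"type":"number"},"newtons":{"type":"number"}},"required":["deltas"]}

```bash
mkdir -p pics; ls; python3 - <<'E'
from plant import *
import cv2,numpy as np
s=observe();print(s)
for n in ("scene","top"):
    p,d=capture(n);cv2.imwrite(f"pics/{n}0.png",p[:,:,::-1]);np.savez(f"{n}0.npz",p=p,d=d)
    c=calibration(n);print(n,c)
print(calibration("wrist"))
E
```

```text
pics
{'time_s': 0.0, 'joint_positions': array([-7.32819632e+01,  1.80034051e+01, -2.75492157e+00,  6.93403912e+01,
       -1.14311510e-03,  8.99997164e+01]), 'joint_vel': array([ 0.02050441,  0.07371754,  0.01231983, -0.031655  ,  0.00731721,
       -0.04723048]), 'joint_torque': array([ 7.51535954e-04, -5.39599264e+01,  3.39744794e+01,  1.90826773e-02,
        3.39290887e-05,  2.05642394e-06]), 'tool_pos': array([ 172.45870869, -574.19595953,  303.03738779]), 'eef_rot': array([-90.00114263,   0.0987178 , -73.28167957]), 'ft_force': array([-0.64431534,  1.09524933,  1.09328971]), 'wrist_torque': array([ 0.04675179,  0.0136168 , -0.00655545]), 'finger_gap': 85.21247434624465}
scene {'intrinsics': array([[483.74534268,   0.        , 322.95835769],
       [  0.        , 483.74534268, 206.59513681],
       [  0.        ,   0.        ,   1.        ]]), 'R': array([[ 0.92093081,  0.38970771,  0.00378809],
       [ 0.29925768, -0.70089198, -0.64745292],
       [-0.24966235,  0.59739295, -0.76209604]]), 't': array([-382.55428067, -161.87633841, 1438.82728793])}
top {'intrinsics': array([[444
[... 177 characters left out ...]
1541,  0.00998472],
       [-0.98052088,  0.02342932, -0.19501249],
       [ 0.19470355, -0.01483547, -0.98074993]]), 't': array([-154.80432261,  496.86802804, 1044.92086194])}
{'intrinsics': array([[295.69387294,   0.        , 321.8141461 ],
       [  0.        , 295.69387294, 203.81536748],
       [  0.        ,   0.        ,   1.        ]]), 'hand_eye': array([[ 9.99999732e-01, -3.12645869e-04,  6.61363899e-04,
         1.21934478e+00],
       [-7.20999766e-04, -2.68312477e-01,  9.63331664e-01,
        -7.01023363e+01],
       [-1.23729479e-04, -9.63331883e-01, -2.68312631e-01,
         6.80503683e+01],
       [ 0.00000000e+00,  0.00000000e+00,  0.00000000e+00,
         1.00000000e+00]])}
```

View pics/scene0.png

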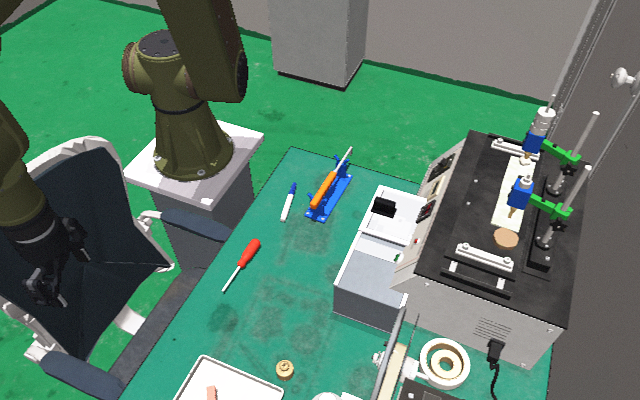

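View pics/top0.png

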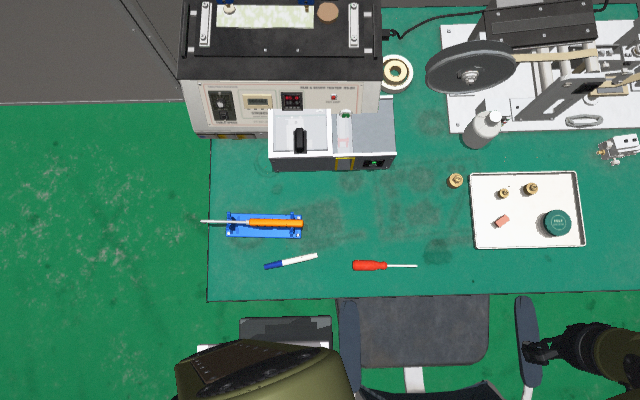

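```bash
cat > h.py <<'E'
import numpy as np, cv2
from plant import *
def load(n):
    z=np.load(n+".npz");return z['p'],z['d']
def px2w(cam,u,v,d):
    c=calibration(cam);K=c['intrinsics']
    X=np.array([(u-K[0,2])/K[0,0]*d,(v-K[1,2])/K[1,1]*d,d])
    return c['R'].T@(X-c['t'])
def px2z(cam,u,v,z):
    c=calibration(cam);K=c['intrinsics']
    r=c['R'].T@np.array([(u-K[0,2])/K[0,0],(v-K[1,2])/K[1,1],1.]); o=-c['R'].T@c['t']
    return o+r*(z-o[2])/r[2]
def w2px(cam,X):
    c=calibration(cam);K=c['intrinsics'];x=K@(c['R']@np.asarray(X,float)+c['t']);return x[:2]/x[2]
def cloud(cam,d):
    c=calibration(cam);K=c['intrinsics'];v,u=np.mgrid[:d.shape[0],:d.shape[1]]
    X=np.stack([(u-K[0,2])/K[0,0]*d,(v-K[1,2])/K[1,1]*d,d],-1)
    return (X-c['t'])@c['R']
E
python3 - <<'E'
from h import *
for n,(x0,y0,x1,y1),nm in (("top0",(190,195,340,280),"a"),("top0",(255,95,405,180),"b"),("scene0",(270,130,420,340),"c")):
    p,d=load(n);s=5 if nm!='c' else 2.8
    q=cv2.resize(p[y0:y1,x0:x1,::-1],None,fx=s,fy=s,interpolation=cv2.INTER_CUBIC);cv2.imwrite(f"pics/crop_{nm}.png",q)
E
```

```text
(no output)
```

View pics/crop_a.png

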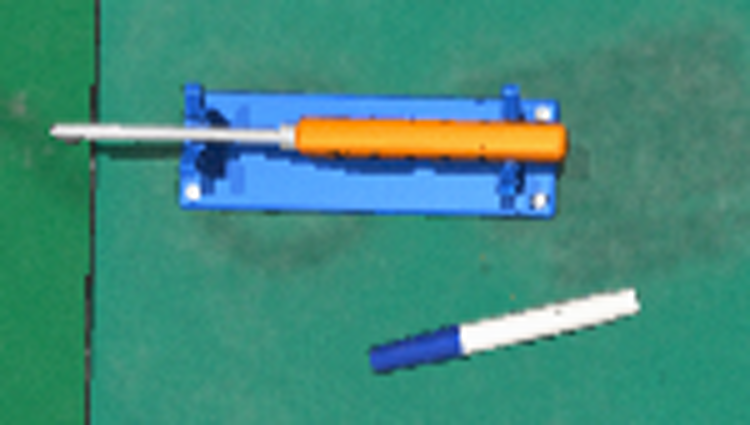

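View pics/crop_b.png

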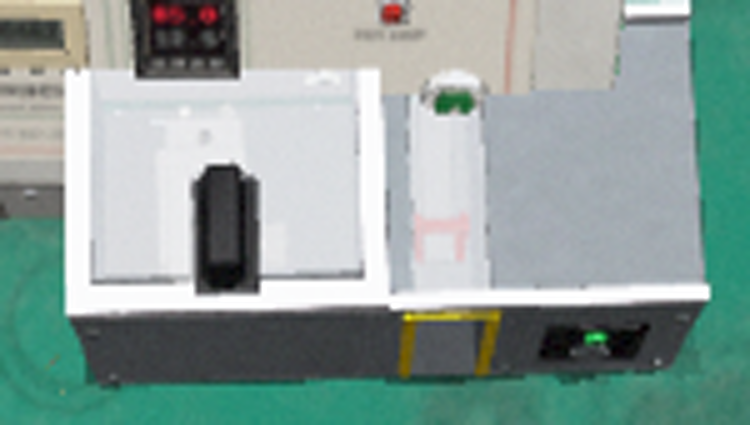

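View pics/crop_c.png

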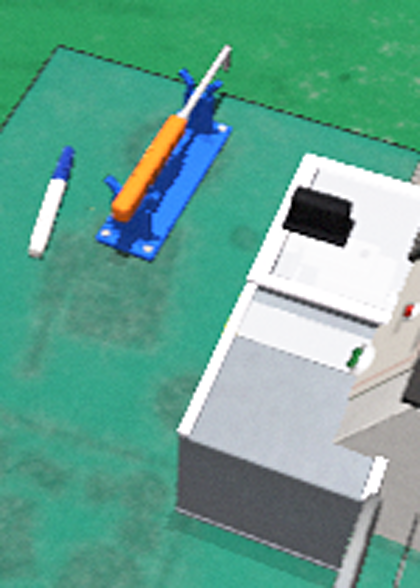

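```bash
python3 - <<'E'
from h import *
np.set_printoptions(precision=1,suppress=True)
p,d=load("top0");C=cloud("top",d)
def at(n,u,v): print(n,C[int(round(v)),int(round(u))])
for n,u,v in [("handle",290,223),("handle",255,222),("handlemid",275,222.6),("shaft",225,221.5),("base",240,233),("tip",202,221),("gripTop",300,130),("gripT",300,150),("coverFrameFR",329,155),("housing",380,130),("frontrailR",396,154),("frontrailL",270,158),("screw",370,265),("brass",455,181),("bench",400,220),("oven",300,95),("oven",230,110),("oven",355,110),("oventop",300,45)]: at(n,u,v)
X=lambda n,u,v,z: print(n,px2z("top",u,v,z))
X("handle back end",303.6,223.2,62);X("handle front",249,221.6,62);X("tip",201,221.2,62)
# rail ends top z=126; crop b px/5+(255,95)
f=lambda u,v:(255+u/5,95+v/5)
X("slotL",*f(400,315),115);X("slotR",*f(500,312),115);X("slotLb",*f(400,375),30)
X("bottomL",*f(92,382),0);X("bottomR",*f(660,368),0)
X("railRfront",*f(708,295),126)
X("coverFL",*f(68,312),132);X("coverBL",*f(66,72),132)
X("gripTopFL",*f(200,283),165);X("gripTopFR",*f(243,283),165);X("gripTopBL",*f(203,167),165);X("gripTopBR",*f(238,166),165)
p,d=load("scene0");Cs=cloud("scene",d)
g=lambda u,v:(270+u/2.8,130+v/2.8)
for n,u,v in [("cornerFRtop",182,436),("FLtop",305,160),("FRbot",182,510)]:
    u,v=g(u,v);print(n,Cs[int(v),int(u)], px2z("scene",u,v,120), px2z("scene",u,v,0))
E
```

```text
handle [430.6 -76.   72.8]
handle [434.3   6.4  77.9]
handlemid [432.  -40.   69.7]
shaft [438.1  80.3  64.3]
base [418.   54.9   5.6]
tip [441.7 135.   65.2]
gripTop [ 629.2 -107.2  165.1]
gripT [ 586.9 -105.8  149.7]
coverFrameFR [ 578.8 -172.   132.3]
housing [ 642.3 -295.3  117.7]
frontrailR [ 579.8 -328.8  125.1]
frontrailL [577.  -34.6 124.5]
screw [ 328.9 -266.8   27.9]
brass [ 531.9 -488.9   38.5]
bench [ 442.1 -351.8   -1. ]
oven [ 711.6 -108.6  170.3]
oven [692.8  57.8 136.4]
oven [ 690.1 -236.9  127.5]
oventop [ 798.3 -113.1  236.3]
handle back end [ 430.9 -107.9   62. ]
handle front [438.   23.2  62. ]
tip [441.8 138.3  62. ]
slotL [ 576.4 -186.3  115. ]
slotR [ 576.7 -233.4  115. ]
slotLb [ 569.7 -188.3   30. ]
bottomL [577.7 -28.9   0. ]
bottomR [ 578.3 -325.4    0. ]
railRfront [ 579.5 -330.1  126. ]
coverFL [576.3 -32.2 132. ]
coverBL [694.2 -31.3 132. ]
gripTopFL [578.6 -95.3 165. ]
gripTopFR [ 578.2 -114.5  165. ]
gripTopBL [633.3 -97.3 165. ]
gripTopBR [ 633.4 -113.1  165. ]
cornerFRtop [ 581.7 -330.3  126. ] [ 581.1 -328.5  120. ] [ 556.5 -260.4    0. ]
FLtop [575.7 -37.5 130.1] [575.8 -27.9 120. ] [550.5  81.6   0. ]
FRbot [ 583.6 -327.7    6.9] [ 603.9 -384.9  120. ] [ 582.5 -324.6    0. ]
```

```bash
cat >> h.py <<'E'
from scipy.spatial.transform import Rotation as Ro
def delta(cur,tgt):
    """cur,tgt: (x,y,z TCP mm, yaw deg) with tool down"""
    R=Ro.from_euler('xyz',[-90,0,cur[3]],degrees=True);R2=Ro.from_euler('xyz',[-90,0,tgt[3]],degrees=True)
    s=R.inv().apply(np.array(tgt[:3])-np.array(cur[:3]))/10
    return s.round(2),(R.inv()*R2).as_rotvec(degrees=True).round(2)
E
python3 - <<'E'
from h import *
print(delta((172.603,-574.633,303.899,-73.281),(434,-32,240,-2.5)))
# oven profile
p,d=load("top0");C=cloud("top",d);np.set_printoptions(precision=0,suppress=True)
p,d=load("scene0");D=cloud("scene",d)
A=np.vstack([C.reshape(-1,3),D.reshape(-1,3)])
for x in range(600,860,20):
  print(x,[ (lambda m: np.round(np.percentile(A[m][:,2],98)) if m.sum()>3 else -1)((abs(A[:,0]-x)<10)&(abs(A[:,1]-y)<25)&(A[:,2]<600)) for y in (0,-50,-100,-150,-200,-250,-300)])
E
```

```text
(array([-44.45,   6.39,  40.65]), array([ -0.  , -70.78,   0.  ]))
600 [np.float64(4.0), np.float64(135.0), np.float64(168.0), np.float64(135.0), np.float64(133.0), np.float64(124.0), np.float64(123.0)]
620 [np.float64(3.0), np.float64(135.0), np.float64(167.0), np.float64(135.0), np.float64(133.0), np.float64(124.0), np.float64(124.0)]
640 [np.float64(4.0), np.float64(135.0), np.float64(167.0), np.float64(135.0), np.float64(132.0), np.float64(124.0), np.float64(124.0)]
660 [np.float64(83.0), np.float64(135.0), np.float64(135.0), np.float64(135.0), np.float64(133.0), np.float64(124.0), np.float64(124.0)]
680 [np.float64(121.0), np.float64(135.0), np.float64(136.0), np.float64(136.0), np.float64(134.0), np.float64(130.0), np.float64(128.0)]
700 [np.float64(163.0), np.float64(165.0), np.float64(170.0), np.float64(161.0), np.float64(167.0), np.float64(164.0), np.float64(162.0)]
720 [np.float64(189.0), np.float64(190.0), np.float64(209.0), np.float64(211.0), np.float64(212.0), np.float64(212.0), np.float64(211.0)]
740 [np.float64(213.0), np.float64(213.0), np.float64(213.0), np.float64(213.0), np.float64(213.0), np.float64(213.0), np.float64(212.0)]
760 [np.float64(214.0), np.float64(213.0), np.float64(214.0), np.float64(213.0), np.float64(233.0), np.float64(235.0), np.float64(212.0)]
780 [np.float64(238.0), np.float64(239.0), np.float64(239.0), np.float64(239.0), np.float64(239.0), np.float64(241.0), np.float64(226.0)]
800 [np.float64(239.0), np.float64(239.0), np.float64(238.0), np.float64(239.0), np.float64(250.0), np.float64(259.0), np.float64(227.0)]
820 [np.float64(238.0), np.float64(239.0), np.float64(239.0), np.float64(239.0), np.float64(248.0), np.float64(250.0), np.float64(227.0)]
840 [np.float64(243.0), np.float64(243.0), np.float64(336.0), np.float64(343.0), np.float64(249.0), np.float64(250.0), np.float64(227.0)]
```

>>> move_arm([
  {"dx":-2.5,"dy":0.4,"dz":2.3,"ry":-4},
  {"dx":-6,"dy":0.9,"dz":5.5,"ry":-10},
  {"dx":-9,"dy":1.3,"dz":8.2,"ry":-16},
  {"dx":-12,"dy":1.7,"dz":11,"ry":-22},
  {"dx":-15,"dy":2.2,"dz":13.7,"ry":-28},
  {"dx":-18,"dy":2.6,"dz":16.5,"ry":-34},
  {"dx":-21,"dy":3.0,"dz":19.2,"ry":-40},
  {"dx":-24,"dy":3.4,"dz":21.9,"ry":-46},
  {"dx":-27,"dy":3.9,"dz":24.7,"ry":-52},
  {"dx":-29,"dy":4.2,"dz":26.5,"ry":-56},
  {"dx":-29,"dy":4.2,"dz":26.5,"ry":-56},
], fingers=0)

```text
schema error: expected keys dx, dy, dz, rx, ry, rz
```

>>> move_arm([
  {"dx":-2.5,"dy":0.4,"dz":2.3,"rx":0,"ry":-4,"rz":0},
  {"dx":-6,"dy":0.9,"dz":5.5,"rx":0,"ry":-10,"rz":0},
  {"dx":-9,"dy":1.3,"dz":8.2,"rx":0,"ry":-16,"rz":0},
  {"dx":-12,"dy":1.7,"dz":11,"rx":0,"ry":-22,"rz":0},
  {"dx":-15,"dy":2.2,"dz":13.7,"rx":0,"ry":-28,"rz":0},
  {"dx":-18,"dy":2.6,"dz":16.5,"rx":0,"ry":-34,"rz":0},
  {"dx":-21,"dy":3,"dz":19.2,"rx":0,"ry":-40,"rz":0},
  {"dx":-24,"dy":3.4,"dz":21.9,"rx":0,"ry":-46,"rz":0},
  {"dx":-27,"dy":3.9,"dz":24.7,"rx":0,"ry":-52,"rz":0},
  {"dx":-29,"dy":4.2,"dz":26.5,"rx":0,"ry":-56,"rz":0},
  {"dx":-29,"dy":4.2,"dz":26.5,"rx":0,"ry":-56,"rz":0},
], fingers=0)

```text
time_s: 1.02
tool_pos: [343.7, -216.5, 261.1]
eef_rot: [-89.9, 0.1, -16.8]
ft_force: [0.2, 0.2, -0.6]
finger_gap: 85.4
```

```bash
cat >> h.py <<'E'
import json,os
def cmd(): return json.load(open('cmd.json')) if os.path.exists('cmd.json') else [172.603,-574.633,303.899,-73.281]
def applied(dx,dy,dz,ry):
    c=cmd();R=Ro.from_euler('xyz',[-90,0,c[3]],degrees=True)
    p=np.array(c[:3])+10*R.apply([dx,dy,dz]);n=[*map(float,p),c[3]-ry];json.dump(n,open('cmd.json','w'));return n
E
python3 - <<'E'
from h import *
print(applied(-29,4.2,26.5,-56)); s=observe();print(s['time_s'],s['tool_pos'],s['eef_rot'],s['joint_positions'])
print(delta(cmd(),(434,-32,235,-2.5)))
E
```

```text
[342.9740370005147, -220.65742209755604, 261.89900000000006, -17.281000000000006]
1.0167 [ 343.69024679 -216.47183798  261.07796468] [-8.98641863e+01  7.41073600e-02 -1.67909718e+01] [-32.27525079  -1.48369248 -31.19946381  60.39190493   0.1110994
  74.51570446]
(array([ 3.09,  2.69, 20.72]), array([ -0.  , -14.78,   0.  ]))
```

>>> move_arm([
  {"dx":0.5,"dy":0.4,"dz":3,"rx":0,"ry":-2,"rz":0},
  {"dx":1,"dy":0.9,"dz":7,"rx":0,"ry":-5,"rz":0},
  {"dx":1.6,"dy":1.4,"dz":11,"rx":0,"ry":-8,"rz":0},
  {"dx":2.2,"dy":1.9,"dz":15,"rx":0,"ry":-11,"rz":0},
  {"dx":2.8,"dy":2.4,"dz":18.5,"rx":0,"ry":-13.5,"rz":0},
  {"dx":3.1,"dy":2.7,"dz":20.7,"rx":0,"ry":-14.8,"rz":0},
  {"dx":3.1,"dy":2.7,"dz":20.7,"rx":0,"ry":-14.8,"rz":0},
  {"dx":3.1,"dy":2.7,"dz":20.7,"rx":0,"ry":-14.8,"rz":0},
  {"dx":3.1,"dy":2.7,"dz":20.7,"rx":0,"ry":-14.8,"rz":0},
])

```text
time_s: 1.77
tool_pos: [433.7, -32.7, 234.7]
eef_rot: [-90.0, 0.0, -2.5]
ft_force: [-0.8, -0.6, -0.2]
finger_gap: 85.0
```

```bash
cat >> h.py <<'E'
def tool():
    s=observe();return Ro.from_euler('xyz',s['eef_rot'],degrees=True).as_matrix(),s['tool_pos']
def wsnap(nm):
    R,t=tool();p,d=capture("wrist");cv2.imwrite(f"pics/{nm}.png",p[:,:,::-1]);np.savez(nm+".npz",p=p,d=d,R=R,t=t)
def w_pt(nm,u,v,d=None,z=None):
    q=np.load(nm+".npz");c=calibration("wrist");K=c['intrinsics'];H=c['hand_eye']
    r=np.array([(u-K[0,2])/K[0,0],(v-K[1,2])/K[1,1],1.])
    o=q['R']@H[:3,3]+q['t'];r=q['R']@H[:3,:3]@r
    if z is not None: d=(z-o[2])/r[2]
    elif d is None: d=q['d'][int(round(v)),int(round(u))]
    return o+r*d
E
python3 - <<'E'
from h import *
print(applied(3.1,2.7,20.7,-14.8)); s=observe();print(s['time_s'],s['tool_pos'],s['eef_rot'],s['joint_positions'])
wsnap("w1")
E
```

```text
[434.06573431002596, -32.21034018522607, 234.8990000000001, -2.481000000000005]
1.7667 [433.72536201 -32.74136064 234.72893075] [-9.00300622e+01  4.77793303e-02 -2.52034911e+00] [-4.29827160e+00  2.76781292e+00 -3.05223890e+01  5.67566218e+01
 -3.15301457e-02  8.82220779e+01]
```

View pics/w1.png

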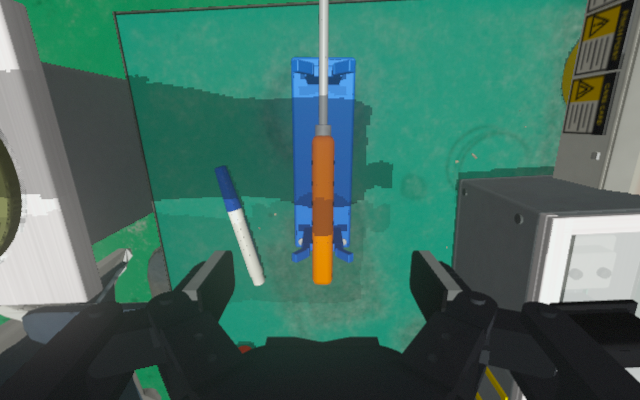

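```bash
python3 - <<'E'
from h import *
np.set_printoptions(precision=1,suppress=True)
for n,u,v,z in [("hback",322,284,62),("hfrontTop",323,138,73),("hmidL",314,190,73),("hmidR",333,190,73),("shaft60",323.5,60,65),("shaft5",323.3,5,65),("backtop",322,236,73)]:
    print(n,w_pt("w1",u,v,z=z),w_pt("w1",u,v))
q=np.load("w1.npz");cv2.imwrite("pics/w1c.png",cv2.resize(q['p'][40:300,270:380,::-1],None,fx=2.3,fy=2.3))
E
```

```text
hback [ 430.9 -110.6   62. ] [ 429.3 -148.1   -0.9]
hfrontTop [437.4  21.5  73. ] [437.4  21.4  70.9]
hmidL [428.4 -19.   73. ] [428.4 -19.2  72. ]
hmidR [443.7 -19.6  73. ] [443.8 -20.8  68.1]
shaft60 [440.2  77.5  65. ] [440.2  77.4  66. ]
shaft5 [441.6 113.1  65. ] [441.6 113.1  65.2]
backtop [433.1 -58.8  73. ] [433.1 -59.1  72.3]
```

View pics/w1c.png

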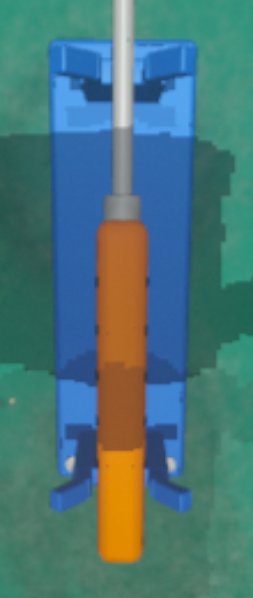

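```bash
python3 - <<'E'
from h import *
print(delta(cmd(),(434.8,-33,116,-2.7)))
E
```

```text
(array([ 0.08, 11.89, -0.08]), array([-0.  ,  0.22,  0.  ]))
```

>>> move_arm([
  {"dx":0.1,"dy":2,"dz":-0.1,"rx":0,"ry":0.2,"rz":0},
  {"dx":0.1,"dy":5,"dz":-0.1,"rx":0,"ry":0.2,"rz":0},
  {"dx":0.1,"dy":8,"dz":-0.1,"rx":0,"ry":0.2,"rz":0},
  {"dx":0.1,"dy":10,"dz":-0.1,"rx":0,"ry":0.2,"rz":0},
  {"dx":0.1,"dy":11.3,"dz":-0.1,"rx":0,"ry":0.2,"rz":0},
  {"dx":0.1,"dy":11.9,"dz":-0.1,"rx":0,"ry":0.2,"rz":0},
  {"dx":0.1,"dy":11.9,"dz":-0.1,"rx":0,"ry":0.2,"rz":0},
  {"dx":0.1,"dy":11.9,"dz":-0.1,"rx":0,"ry":0.2,"rz":0},
])

```text
time_s: 2.48
tool_pos: [435.1, -34.0, 116.4]
eef_rot: [-90.0, -0.0, -2.8]
ft_force: [-0.7, 0.2, 0.1]
finger_gap: 85.4
```

>>> move_arm([
  {"dx":0,"dy":0,"dz":0,"rx":0,"ry":0,"rz":0},
  {"dx":0,"dy":0,"dz":0,"rx":0,"ry":0,"rz":0},
  {"dx":0,"dy":0,"dz":0,"rx":0,"ry":0,"rz":0},
  {"dx":0,"dy":0,"dz":0,"rx":0,"ry":0,"rz":0},
  {"dx":0,"dy":0,"dz":0,"rx":0,"ry":0,"rz":0},
  {"dx":0,"dy":0,"dz":0,"rx":0,"ry":0,"rz":0},
  {"dx":0,"dy":0,"dz":0,"rx":0,"ry":0,"rz":0},
  {"dx":0,"dy":0,"dz":0,"rx":0,"ry":0,"rz":0},
  {"dx":0,"dy":0,"dz":0,"rx":0,"ry":0,"rz":0},
  {"dx":0,"dy":0,"dz":0,"rx":0,"ry":0,"rz":0},
], fingers=1, newtons=70)

```text
time_s: 3.32
tool_pos: [435.4, -33.2, 116.3]
eef_rot: [-90.0, -0.0, -2.7]
ft_force: [-1.0, 0.1, 5.4]
finger_gap: 17.2
```

```bash
python3 - <<'E'
from h import *
print(applied(.1,11.9,-.1,.2)); s=observe();print(s)
print(delta(cmd(),(434.5,-33,216,-2.7)))
E
```

```text
[435.0215088533762, -33.25269090465002, 115.8990000000001, -2.6810000000000054]
{'time_s': 3.3167, 'joint_positions': array([-4.36387052e+00,  1.04745754e+01, -3.95131905e+01,  3.99624883e+01,
        3.04771595e-03,  8.83150720e+01]), 'joint_vel': array([-0.00120249,  0.00681176, -0.01908122, -0.11029193,  0.01070943,
        0.01561305]), 'joint_torque': array([-4.77645616e-02, -3.58760440e+01,  2.50130421e+01, -3.23703540e-01,
       -3.32546246e-02, -3.52410797e-02]), 'tool_pos': array([435.44046102, -33.21534617, 116.33869975]), 'eef_rot': array([-8.99984163e+01, -4.98139005e-02, -2.67894184e+00]), 'ft_force': array([-0.95356417,  0.09207935,  5.38572192]), 'wrist_torque': array([ 0.02956876,  0.18004825, -0.00436826]), 'finger_gap': 17.189975836496952}
(array([ -0.05, -10.01,   0.02]), array([0.  , 0.02, 0.  ]))
```

>>> move_arm([
  {"dx":0,"dy":-1,"dz":0,"rx":0,"ry":0,"rz":0},
  {"dx":0,"dy":-3,"dz":0,"rx":0,"ry":0,"rz":0},
  {"dx":0,"dy":-5.5,"dz":0,"rx":0,"ry":0,"rz":0},
  {"dx":0,"dy":-8,"dz":0,"rx":0,"ry":0,"rz":0},
  {"dx":0,"dy":-10.5,"dz":0,"rx":0,"ry":0,"rz":0},
  {"dx":0,"dy":-12,"dz":0,"rx":0,"ry":0,"rz":0},
  {"dx":0,"dy":-12,"dz":0,"rx":0,"ry":0,"rz":0},
  {"dx":0,"dy":-12,"dz":0,"rx":0,"ry":0,"rz":0},
])

```text
time_s: 3.98
tool_pos: [435.4, -33.3, 236.0]
eef_rot: [-90.0, -0.1, -2.7]
ft_force: [0.5, 0.2, -1.3]
finger_gap: 16.4
```

```bash
python3 - <<'E'
from h import *
print(applied(0,-12,0,0)); s=observe();print(s['time_s'],s['tool_pos'],s['eef_rot'],s['ft_force'],s['finger_gap'])
wsnap("w2")
print(delta(cmd(),(395,-210,236,-90)))
E
```

```text
[435.0215088533762, -33.25269090465004, 235.89900000000011, -2.6810000000000054]
3.9833 [435.36894682 -33.28842322 236.04627245] [-9.00081191e+01 -7.55134721e-02 -2.67885005e+00] [ 0.49509801  0.2415823  -1.27655597] 16.443035160150295
(array([-3.170e+00, -1.000e-02, -1.784e+01]), array([ 0.  , 87.32, -0.  ]))
```

View pics/w2.png

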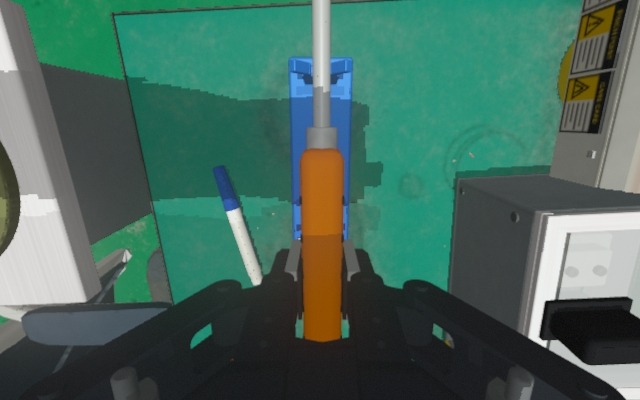

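```bash
python3 - <<'E'
from h import *
np.set_printoptions(precision=1,suppress=True)
q=np.load("w2.npz")
for u,v in [(321,10),(321,40),(321,80),(321,110),(322,135),(322,160),(322,200),(322,250),(322,300),(302,200),(342,200),(314,60),(329,60)]:
    X=w_pt("w2",u,v); print(u,v,X, q['R'].T@(X-q['t']))
E
```

```text
321 10 [440.5  72.  184.9] [  0.1  51.1 105.5]
321 40 [440.   62.  186.3] [ 0.1 49.7 95.4]
321 80 [439.4  48.6 185.2] [ 0.1 50.9 82. ]
321 110 [438.9  37.8 184.5] [ 0.1 51.6 71.2]
322 135 [438.8  28.4 187.9] [ 0.5 48.1 61.8]
322 160 [438.3  19.  190.7] [ 0.5 45.4 52.4]
322 200 [437.6   3.1 191.5] [ 0.5 44.5 36.5]
322 250 [436.6 -18.1 192.7] [ 0.5 43.3 15.3]
322 300 [435.5 -42.  192.5] [ 0.5 43.5 -8.7]
302 200 [429.6   3.4 191.1] [-7.6 44.9 36.4]
342 200 [445.7   2.2 189.4] [ 8.6 46.6 35.9]
314 60 [437.1  55.8 184.5] [-2.5 51.6 89.1]
329 60 [442.7  55.8 183.4] [ 3.1 52.7 89.3]
```

```bash
python3 - <<'E'
from h import *
print(delta(cmd(),(385,-210,236,-60)))
E
```

```text
(array([-4.170e+00, -1.000e-02, -1.789e+01]), array([ 0.  , 57.32, -0.  ]))
```

>>> move_arm([
  {"dx":-0.4,"dy":0,"dz":-1.2,"rx":0,"ry":3,"rz":0},
  {"dx":-1,"dy":0,"dz":-3.5,"rx":0,"ry":9,"rz":0},
  {"dx":-1.5,"dy":0,"dz":-6,"rx":0,"ry":15,"rz":0},
  {"dx":-2,"dy":0,"dz":-8.5,"rx":0,"ry":21,"rz":0},
  {"dx":-2.6,"dy":0,"dz":-11,"rx":0,"ry":27,"rz":0},
  {"dx":-3.1,"dy":0,"dz":-13.3,"rx":0,"ry":33,"rz":0},
  {"dx":-3.6,"dy":0,"dz":-15.3,"rx":0,"ry":39,"rz":0},
  {"dx":-4,"dy":0,"dz":-17,"rx":0,"ry":45,"rz":0},
  {"dx":-4.2,"dy":0,"dz":-17.9,"rx":0,"ry":51,"rz":0},
  {"dx":-4.2,"dy":0,"dz":-17.9,"rx":0,"ry":55,"rz":0},
  {"dx":-4.2,"dy":0,"dz":-17.9,"rx":0,"ry":57.3,"rz":0},
  {"dx":-4.2,"dy":0,"dz":-17.9,"rx":0,"ry":57.3,"rz":0},
])

```text
time_s: 5.03
tool_pos: [383.6, -209.8, 234.0]
eef_rot: [-90.1, 0.2, -60.1]
ft_force: [-0.8, 1.0, -1.1]
finger_gap: 16.6
```

```bash
python3 - <<'E'
from h import *
print(applied(-4.2,0,-17.9,57.3)); s=observe();print(s['time_s'],s['tool_pos'],s['eef_rot'],s['ft_force'],s['finger_gap'])
print(delta(cmd(),(385,-210,186,-90)))
E
```

```text
[384.6947188637705, -210.09220631153562, 235.8990000000001, -59.981]
5.0333 [ 383.59188678 -209.8309485   234.01485585] [-90.09869442   0.16657084 -60.07739654] [-0.84025394  1.01283117 -1.14689468] 16.631204663680737
(array([0.01, 4.99, 0.03]), array([ 0.  , 30.02, -0.  ]))
```

>>> move_arm([
  {"dx":0,"dy":1,"dz":0,"rx":0,"ry":4,"rz":0},
  {"dx":0,"dy":2.5,"dz":0,"rx":0,"ry":10,"rz":0},
  {"dx":0,"dy":4.5,"dz":0,"rx":0,"ry":16,"rz":0},
  {"dx":0,"dy":6.5,"dz":0,"rx":0,"ry":22,"rz":0},
  {"dx":0,"dy":8,"dz":0,"rx":0,"ry":27,"rz":0},
  {"dx":0,"dy":9,"dz":0,"rx":0,"ry":30,"rz":0},
  {"dx":0,"dy":9,"dz":0,"rx":0,"ry":30,"rz":0},
  {"dx":0,"dy":9,"dz":0,"rx":0,"ry":30,"rz":0},
])

```text
time_s: 5.7
tool_pos: [383.7, -209.4, 144.8]
eef_rot: [-90.2, 0.1, -89.8]
ft_force: [0.4, 0.1, -0.6]
finger_gap: 17.1
```

```bash
python3 - <<'E'
from h import *
print(applied(0,9,0,30)); s=observe();print(s['time_s'],s['tool_pos'],s['eef_rot'],s['ft_force'],s['finger_gap'],s['joint_positions'])
wsnap("w3")
p,d=capture("top");cv2.imwrite("pics/top3.png",cv2.resize(p[80:240,240:440,::-1],None,fx=4,fy=3.7,interpolation=cv2.INTER_CUBIC));np.savez("top3.npz",p=p,d=d)
E
```

```text
[384.6947188637705, -210.09220631153562, 145.8990000000001, -89.981]
5.7 [ 383.69107622 -209.37599574  144.76455184] [-9.01542646e+01  8.70412948e-02 -8.98223050e+01] [ 0.41973618  0.13280805 -0.61626504] 17.08821801260578 [-2.86219684e+01  8.46837294e+00 -3.73781464e+01  4.43305962e+01
  1.95816484e-03  1.51200216e+02]
```

View pics/w3.png

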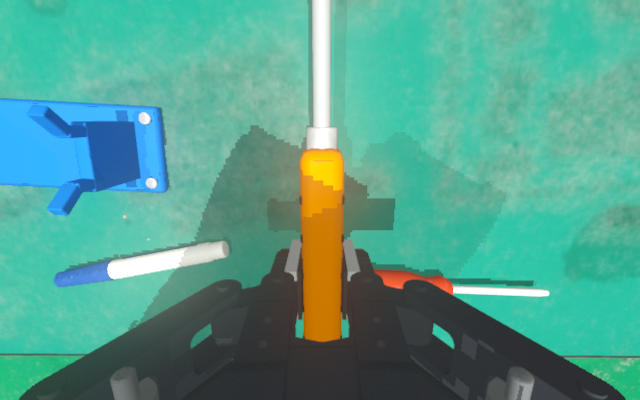

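View pics/top3.png

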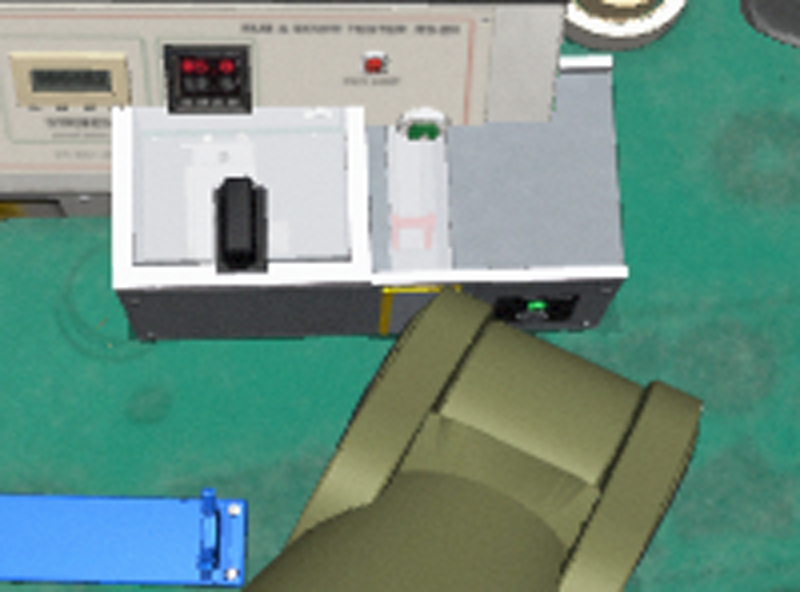

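```bash
python3 - <<'E'
from h import *
np.set_printoptions(precision=1,suppress=True)
p,d=load("top0");q=p[130:175,330:360]
cv2.imwrite("pics/pin.png",cv2.resize(q[:,:,::-1],None,fx=13,fy=13,interpolation=cv2.INTER_NEAREST))
E
```

```text
(no output)
```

View pics/pin.png

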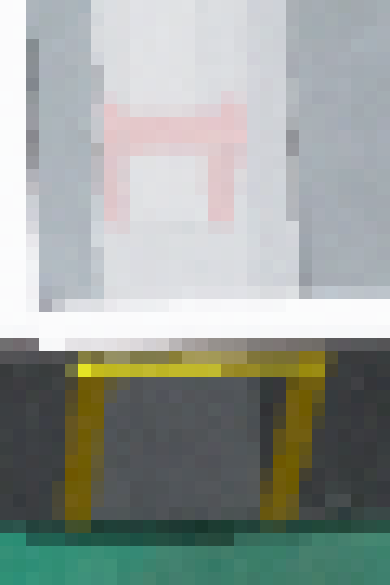

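```bash
python3 - <<'E'
from h import *
np.set_printoptions(precision=1,suppress=True)
f=lambda u,v:(330+u/13-.5,130+v/13-.5)
for n,u,v,z in [("pinL",104,129,47),("pinR",245,129,47),("yTL",78,364,117),("yTR",325,364,117),("yBL",65,525,3),("yBR",300,520,3),("inL",104,385,113),("inR",286,385,113),("inBL",92,520,6),("inBR",260,520,6),("roofL",98,100,115),("roofR",292,100,115)]:
    print(n,px2z("top",*f(u,v),z))
q=np.load("w3.npz")
for u,v in [(321,10),(321,60),(321,100),(322,160),(322,200),(322,300)]:
    X=w_pt("w3",u,v); print(u,v,X, q['R'].T@(X-q['t']))
E
```

```text
pinL [ 645.1 -196.4   47. ]
pinR [ 644.5 -223.9   47. ]
yTL [ 577.  -187.4  117. ]
yTR [ 575.9 -232.1  117. ]
yBL [ 577.2 -188.     3. ]
yBR [ 577.2 -235.1    3. ]
inL [ 574.1 -192.2  113. ]
inR [ 573.3 -225.2  113. ]
inBL [ 577.3 -193.3    6. ]
inBR [ 576.6 -226.8    6. ]
roofL [ 627.6 -192.6  115. ]
roofR [ 626.8 -228.1  115. ]
321 10 [ 490.2 -209.9   94.8] [  1.   49.7 106.6]
321 60 [ 474.3 -210.    92.9] [ 1.  51.6 90.7]
321 100 [ 459.9 -210.    94.6] [ 0.9 49.9 76.4]
322 160 [ 437.8 -210.5  101. ] [ 1.3 43.6 54.2]
322 200 [ 422.2 -210.5  102.3] [ 1.3 42.4 38.6]
322 300 [ 376.7 -210.7  101.5] [ 1.3 43.3 -6.8]
```

>>> move_arm([
  {"dx":0,"dy":0,"dz":0.7,"rx":0,"ry":0,"rz":0},
  {"dx":0,"dy":0,"dz":1.5,"rx":0,"ry":0,"rz":0},
  {"dx":0,"dy":0,"dz":2.3,"rx":0,"ry":0,"rz":0},
  {"dx":0,"dy":0,"dz":3.1,"rx":0,"ry":0,"rz":0},
  {"dx":0,"dy":0,"dz":4,"rx":0,"ry":0,"rz":0},
  {"dx":0,"dy":0,"dz":5,"rx":0,"ry":0,"rz":0},
  {"dx":0,"dy":0,"dz":5,"rx":0,"ry":0,"rz":0},
])

```text
time_s: 6.38
tool_pos: [437.3, -210.4, 146.2]
eef_rot: [-89.9, -0.0, -89.9]
ft_force: [1.4, 0.1, 0.1]
finger_gap: 17.1
```

```bash
python3 - <<'E'
from h import *
print(applied(0,0,5,0)); s=observe();print(s['time_s'],s['tool_pos'],s['eef_rot'],s['ft_force'],s['finger_gap'],s['joint_positions'])
wsnap("w4")
p,d=capture("scene");cv2.imwrite("pics/scene4.png",cv2.resize(p[130:330,230:430,::-1],None,fx=3,fy=3,interpolation=cv2.INTER_CUBIC));np.savez("scene4.npz",p=p,d=d)
E
```

```text
[434.6947161145983, -210.07562568394556, 145.8990000000001, -89.981]
6.3833 [ 437.2706317  -210.35908127  146.16002347] [-8.98839618e+01 -3.35849411e-02 -8.99217854e+01] [1.40817706 0.05349319 0.0996297 ] 17.143012086579663 [-2.57017155e+01  1.29185771e+01 -3.15280324e+01  4.54342948e+01
  2.02246002e-02  1.54220057e+02]
```

View pics/w4.png

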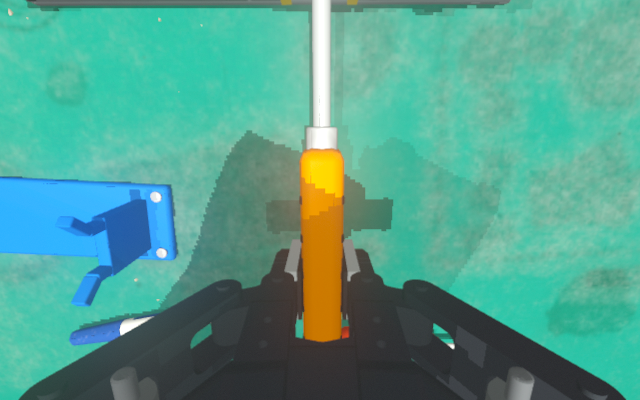

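View pics/scene4.png

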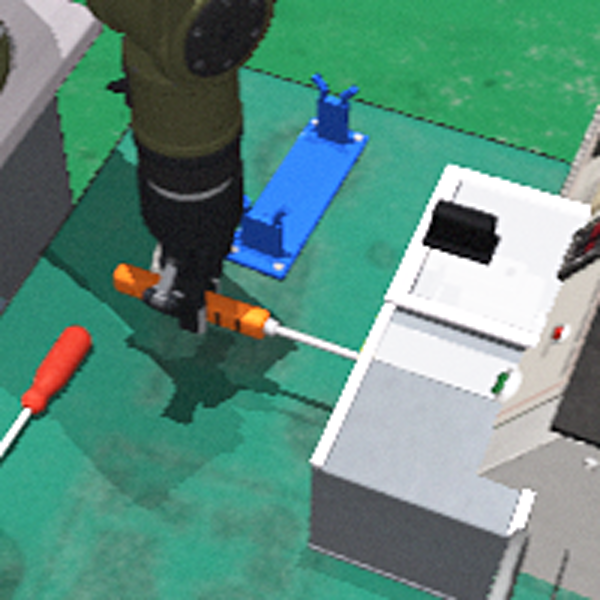

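```bash
python3 - <<'E'
from h import *
np.set_printoptions(precision=1,suppress=True)
for u,v in ((282,3),(292,3),(347,3),(357,3)): print(w_pt("w4",u,v,z=4),w_pt("w4",u,v))
for u,v in ((321,5),(321,60),(321,110)): print(w_pt("w4",u,v))
E
```

```text
[ 577.6 -186.6    4. ] [ 575.8 -187.2    9.3]
[ 577.6 -192.8    4. ] [ 578.  -192.7    2.7]
[ 577.6 -227.4    4. ] [ 575.9 -227.     9.2]
[ 577.6 -233.6    4. ] [ 577.6 -233.6    4.1]
[ 546.4 -211.2   94.2]
[ 528.  -211.2   95.2]
[ 510.1 -211.2   95.1]
```

>>> move_arm([
  {"dx":0,"dy":0,"dz":0.8,"rx":0,"ry":0,"rz":0},
  {"dx":0,"dy":0,"dz":1.8,"rx":0,"ry":0,"rz":0},
  {"dx":0,"dy":0,"dz":2.8,"rx":0,"ry":0,"rz":0},
  {"dx":0,"dy":0,"dz":3.8,"rx":0,"ry":0,"rz":0},
  {"dx":0,"dy":0,"dz":4.8,"rx":0,"ry":0,"rz":0},
  {"dx":0,"dy":0,"dz":5.6,"rx":0,"ry":0,"rz":0},
  {"dx":0,"dy":0,"dz":6.1,"rx":0,"ry":0,"rz":0},
  {"dx":0,"dy":0,"dz":6.1,"rx":0,"ry":0,"rz":0},
  {"dx":0,"dy":0,"dz":6.1,"rx":0,"ry":0,"rz":0},
])

```text
time_s: 7.23
tool_pos: [495.7, -209.9, 145.7]
eef_rot: [-90.0, 0.0, -90.0]
ft_force: [-1.0, 0.2, -1.4]
finger_gap: 16.9
```

```bash
python3 - <<'E'
from h import *
print(applied(0,0,6.1,0)); s=observe();print(s['time_s'],s['tool_pos'],s['eef_rot'],s['ft_force'],s['finger_gap'],s['wrist_torque'])
p,d=capture("top");cv2.imwrite("pics/top5.png",cv2.resize(p[95:185,310:390,::-1],None,fx=6.5,fy=6.5,interpolation=cv2.INTER_NEAREST))
E
```

```text
[495.69471276060824, -210.05539731828569, 145.8990000000001, -89.981]
7.2333 [ 495.70208053 -209.94561839  145.66843765] [-9.00361714e+01  9.86246924e-03 -8.99651977e+01] [-0.98976104  0.24750774 -1.44073693] 16.908258146454763 [ 0.01079526  0.01294854 -0.01323963]
```

View pics/top5.png

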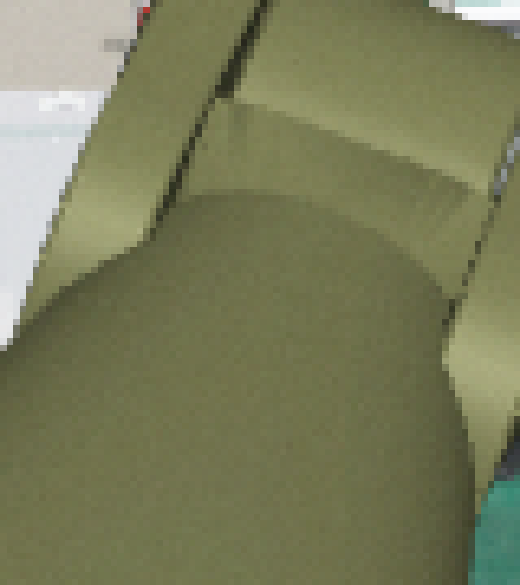

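>>> move_arm([
  {"dx":0,"dy":0.5,"dz":0,"rx":0,"ry":0,"rz":0},
  {"dx":0,"dy":1.2,"dz":0,"rx":0,"ry":0,"rz":0},
  {"dx":0,"dy":1.9,"dz":0,"rx":0,"ry":0,"rz":0},
  {"dx":0,"dy":2.6,"dz":0,"rx":0,"ry":0,"rz":0},
  {"dx":0,"dy":3.1,"dz":0,"rx":0,"ry":0,"rz":0},
  {"dx":0,"dy":3.4,"dz":0,"rx":0,"ry":0,"rz":0},
  {"dx":0,"dy":3.4,"dz":0,"rx":0,"ry":0,"rz":0},
])

```text
time_s: 7.87
tool_pos: [495.0, -209.8, 110.8]
eef_rot: [-90.1, 0.0, -90.0]
ft_force: [0.9, -0.9, -0.8]
finger_gap: 17.1
```

```bash
python3 - <<'E'
from h import *
print(applied(0,3.4,0,0)); s=observe();print(s['time_s'],s['tool_pos'],s['eef_rot'],s['ft_force'],s['finger_gap'],s['wrist_torque'])
wsnap("w6")
p,d=capture("scene");cv2.imwrite("pics/scene6.png",cv2.resize(p[160:300,290:430,::-1],None,fx=4,fy=4,interpolation=cv2.INTER_CUBIC))
np.set_printoptions(precision=1,suppress=True)
for u,v in ((321,40),(321,60),(321,110),(322,200),(322,250)): print(w_pt("w6",u,v))
E
```

```text
[495.69471276060824, -210.05539731828569, 111.89900000000009, -89.981]
7.8667 [ 495.04345547 -209.81133038  110.84944699] [-9.00887029e+01  3.79382558e-02 -8.99831366e+01] [ 0.92657025 -0.91219336 -0.83148004] 17.066869181496983 [0.00229547 0.04291348 0.01759383]
[ 577.3 -210.9  122.7]
[ 575.2 -210.9  116.8]
[ 567.7 -210.7   61. ]
[ 533.4 -211.1   67.7]
[ 512.  -211.1   67.8]
```

View pics/scene6.png

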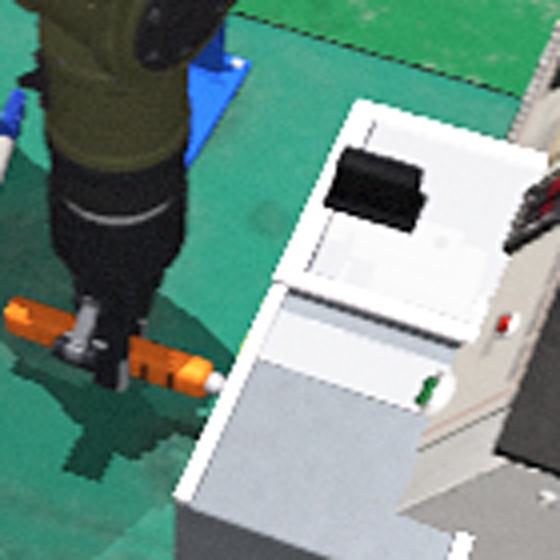

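View pics/w6.png

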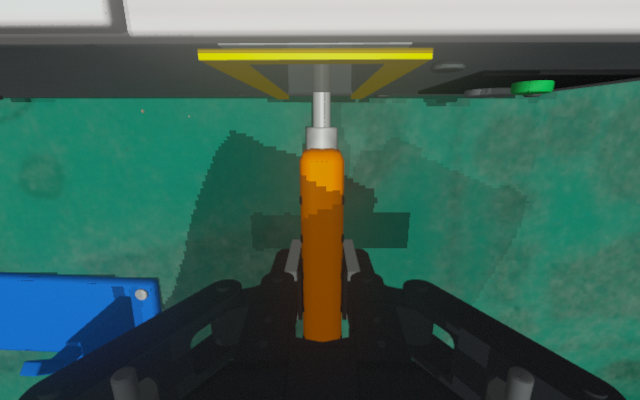

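>>> move_arm([
  {"dx":0,"dy":0,"dz":-0.5,"rx":0,"ry":0,"rz":0},
  {"dx":0,"dy":0,"dz":-1.0,"rx":0,"ry":0,"rz":0},
  {"dx":0,"dy":0,"dz":-1.5,"rx":0,"ry":0,"rz":0},
  {"dx":0,"dy":0,"dz":-2.0,"rx":0,"ry":0,"rz":0},
  {"dx":0,"dy":0,"dz":-2.5,"rx":0,"ry":0,"rz":0},
])

```text
time_s: 8.38
tool_pos: [471.0, -210.2, 112.4]
eef_rot: [-89.9, -0.0, -90.0]
ft_force: [3.3, 1.2, -1.6]
finger_gap: 16.9
```

>>> move_arm([
  {"dx":0,"dy":0,"dz":-0.4,"rx":0,"ry":0,"rz":0},
  {"dx":0,"dy":0,"dz":-0.8,"rx":0,"ry":0,"rz":0},
  {"dx":0,"dy":0,"dz":-1.2,"rx":0,"ry":0,"rz":0},
  {"dx":0,"dy":0,"dz":-1.6,"rx":0,"ry":0,"rz":0},
  {"dx":0,"dy":0,"dz":-1.9,"rx":0,"ry":0,"rz":0},
  {"dx":0,"dy":0,"dz":-1.9,"rx":0,"ry":0,"rz":0},
])

```text
time_s: 8.88
tool_pos: [451.0, -210.1, 111.9]
eef_rot: [-90.0, -0.0, -90.0]
ft_force: [1.4, -0.5, -0.7]
finger_gap: 17.0
```

```bash
python3 - <<'E'
from h import *
print(applied(0,0,-4.4,0)); s=observe();print(s['time_s'],s['tool_pos'],s['eef_rot'],s['ft_force'],s['finger_gap'],s['wrist_torque'])
E
```

```text
[451.6947151798798, -210.06998827056495, 111.89900000000007, -89.981]
8.8833 [ 451.00250285 -210.086768    111.92387809] [-9.00280579e+01 -4.82751018e-03 -9.00021786e+01] [ 1.38504162 -0.54291915 -0.67003773] 17.025012026637253 [-0.06524462 -0.26380049 -0.02748044]
```

>>> move_arm([
  {"dx":0,"dy":0,"dz":-0.3,"rx":0,"ry":0,"rz":0},
  {"dx":0,"dy":0,"dz":-0.5,"rx":0,"ry":0,"rz":0},
  {"dx":0,"dy":0,"dz":-0.7,"rx":0,"ry":0,"rz":0},
  {"dx":0,"dy":0,"dz":-0.7,"rx":0,"ry":0,"rz":0},
])

```text
time_s: 9.22
tool_pos: [444.3, -210.1, 111.9]
eef_rot: [-90.0, -0.0, -90.0]
ft_force: [1.4, -0.8, -0.7]
finger_gap: 16.9
```

```bash
python3 - <<'E'
from h import *
print(applied(0,0,-.7,0)); s=observe();print(s['time_s'],s['tool_pos'],s['eef_rot'],s['ft_force'],s['finger_gap'],s['wrist_torque'])
E
```

```text
[444.6947155647639, -210.07230955842755, 111.89900000000007, -89.981]
9.2167 [ 444.34953398 -210.09644298  111.886168  ] [-9.00151974e+01 -3.76000978e-03 -8.99935837e+01] [ 1.37844408 -0.8026086  -0.692466  ] 16.858373317741638 [-0.05501658 -0.46036698 -0.08776586]
```

>>> move_arm([
  {"dx":0,"dy":0,"dz":-0.2,"rx":0,"ry":0,"rz":0},
  {"dx":0,"dy":0,"dz":-0.4,"rx":0,"ry":0,"rz":0},
  {"dx":0,"dy":0,"dz":-0.4,"rx":0,"ry":0,"rz":0},
])

```text
time_s: 9.47
tool_pos: [440.9, -210.1, 112.0]
eef_rot: [-90.0, -0.0, -90.0]
ft_force: [4.4, -0.6, 0.4]
finger_gap: 16.6
```

```bash
python3 - <<'E'
from h import *
print(applied(0,0,-.4,0)); s=observe();print(s['time_s'],s['tool_pos'],s['eef_rot'],s['ft_force'],s['finger_gap'],s['wrist_torque'],s['joint_torque'])
wsnap("w7")
p,d=capture("top");cv2.imwrite("pics/top7.png",cv2.resize(p[95:185,310:390,::-1],None,fx=6.5,fy=6.5,interpolation=cv2.INTER_NEAREST))
E
```

```text
[440.6947157846977, -210.07363600863476, 111.89900000000007, -89.981]
9.4667 [ 440.89578511 -210.13601108  112.02125023] [-8.99525785e+01 -2.92337052e-03 -8.99791905e+01] [ 4.44097408 -0.60978074  0.37896897] 16.626707637659624 [-0.01809752 -0.77270533 -0.02689051] [ -0.78240126 -44.1682291   24.49670255   1.60081118  -0.45953787
  -0.04569092]
```

View pics/top7.png

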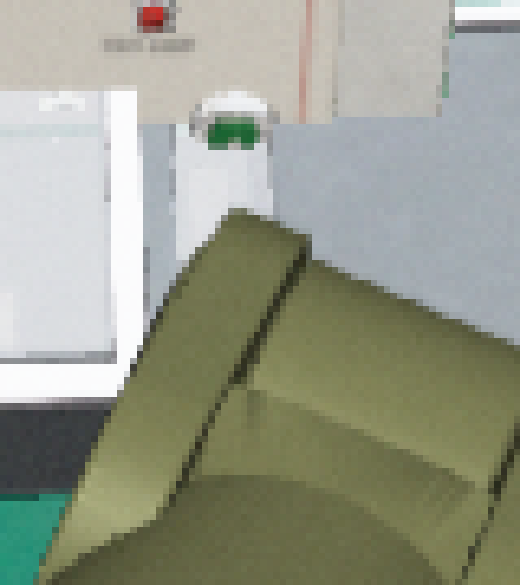

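View pics/w7.png

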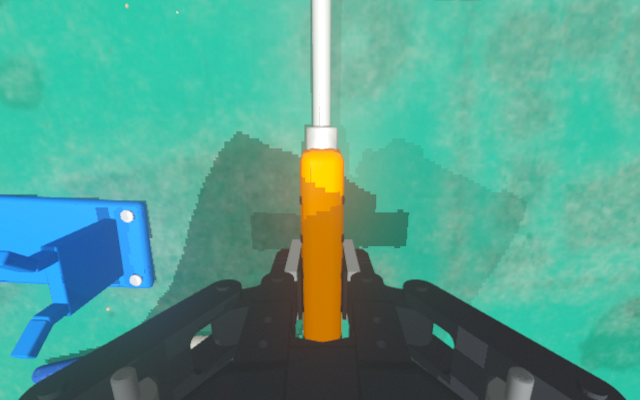

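>>> move_arm([
  {"dx":0,"dy":0,"dz":-0.2,"rx":0,"ry":0,"rz":0},
  {"dx":0,"dy":0,"dz":-0.4,"rx":0,"ry":0,"rz":0},
  {"dx":0,"dy":0,"dz":-0.4,"rx":0,"ry":0,"rz":0},
])

```text
time_s: 9.82
tool_pos: [440.0, -210.6, 112.9]
eef_rot: [-89.6, -0.0, -89.9]
ft_force: [14.2, 0.5, -5.4]
finger_gap: 16.9
```

```bash
python3 - <<'E'
from h import *
np.set_printoptions(precision=1,suppress=True)
print(applied(0,0,-.4,0)); s=observe();print(s['time_s'],s['tool_pos'],s['eef_rot'],s['ft_force'],s['finger_gap'],s['wrist_torque'],s['joint_torque'])
for n in ("w6","w7"):
  q=np.load(n+".npz")
  for u,v in ((321,105),(321,115),(322,160),(322,170),(322,190),(322,200),(322,220),(322,250),(322,300)): print(n,q['R'].T@(w_pt(n,u,v)-q['t']))
E
```

```text
[436.69471600463146, -210.07496245884198, 111.89900000000007, -89.981]
9.8167 [ 440.  -210.6  112.9] [-89.6  -0.  -89.9] [14.2  0.5 -5.4] 16.874910171660865 [ 0.  -2.1  0. ] [ -3.2 -44.6  20.3   4.8  -1.7   0. ]
w6 [ 0.9 50.9 74.6]
w6 [ 0.9 51.7 70.9]
w6 [ 1.3 43.1 54.3]
w6 [ 1.3 43.3 50.4]
w6 [ 1.3 44.  42.3]
w6 [ 1.3 43.1 38.5]
w6 [ 1.3 43.6 30. ]
w6 [ 1.3 43.1 17. ]
w6 [ 1.3 42.7 -6.5]
w7 [ 0.9 50.8 74.6]
w7 [ 0.9 50.8 70.9]
w7 [ 1.3 44.3 54.1]
w7 [ 1.3 43.4 50.4]
w7 [ 1.3 43.5 42.4]
w7 [ 1.3 44.2 38.2]
w7 [ 1.3 44.  29.8]
w7 [ 1.3 43.7 16.7]
w7 [ 1.3 43.2 -6.8]
```

>>> move_arm([
  {"dx":0,"dy":0,"dz":0.8,"rx":0,"ry":0,"rz":0},
  {"dx":0,"dy":0,"dz":1.6,"rx":0,"ry":0,"rz":0},
  {"dx":0,"dy":-0.3,"dz":1.8,"rx":0,"ry":0,"rz":0},
  {"dx":0,"dy":-1.2,"dz":1.8,"rx":0,"ry":0,"rz":0},
  {"dx":0,"dy":-2.2,"dz":1.8,"rx":0,"ry":0,"rz":0},
  {"dx":0,"dy":-3.2,"dz":1.8,"rx":0,"ry":0,"rz":0},
  {"dx":0,"dy":-3.6,"dz":1.8,"rx":0,"ry":0,"rz":0},
  {"dx":0,"dy":-3.6,"dz":1.8,"rx":0,"ry":0,"rz":0},
])

```text
time_s: 10.48
tool_pos: [455.4, -210.5, 149.7]
eef_rot: [-89.9, -0.1, -90.0]
ft_force: [-0.2, 0.4, -0.8]
finger_gap: 17.0
```

```bash
python3 - <<'E'
from h import *
np.set_printoptions(precision=1,suppress=True)
print(applied(0,-3.6,1.8,0)); s=observe();print(s['time_s'],s['tool_pos'],s['eef_rot'],s['ft_force'],s['finger_gap'],s['wrist_torque'])
E
```

```text
[454.69471501492944, -210.06899343290956, 147.8990000000001, -89.981]
10.4833 [ 455.4 -210.5  149.7] [-89.9  -0.1 -90. ] [-0.2  0.4 -0.8] 16.980177451969826 [ 0.  0. -0.]
```

>>> move_arm([
  {"dx":0,"dy":0,"dz":-0.8,"rx":0,"ry":0,"rz":0},
  {"dx":0,"dy":0,"dz":-1.8,"rx":0,"ry":0,"rz":0},
  {"dx":0,"dy":0,"dz":-2.8,"rx":0,"ry":0,"rz":0},
  {"dx":0,"dy":0,"dz":-4,"rx":0,"ry":0,"rz":0},
  {"dx":0,"dy":0,"dz":-5.2,"rx":0,"ry":0,"rz":0},
  {"dx":0,"dy":0,"dz":-6.4,"rx":0,"ry":0,"rz":0},
  {"dx":0,"dy":0,"dz":-7.2,"rx":0,"ry":0,"rz":0},
  {"dx":0,"dy":0,"dz":-7.2,"rx":0,"ry":0,"rz":0},
])

```text
time_s: 11.15
tool_pos: [380.4, -209.8, 147.7]
eef_rot: [-90.1, 0.0, -90.0]
ft_force: [-0.2, -0.6, -1.1]
finger_gap: 16.8
```

```bash
python3 - <<'E'
from h import *
np.set_printoptions(precision=1,suppress=True)
print(applied(0,0,-7.2,0)); s=observe();print(s['time_s'],s['tool_pos'],s['eef_rot'],s['ft_force'],s['finger_gap'],s['wrist_torque'])
p,d=capture("top");cv2.imwrite("pics/top8.png",cv2.resize(p[95:185,310:390,::-1],None,fx=6.5,fy=6.5,interpolation=cv2.INTER_NEAREST))
print(delta(cmd(),(385,-210,236,-60)))
E
```

```text
[382.6947189737374, -210.09286953663926, 147.89900000000006, -89.981]
11.15 [ 380.4 -209.8  147.7] [-90.1   0.  -90. ] [-0.2 -0.6 -1.1] 16.800418232327747 [0.  0.1 0. ]
(array([-0. , -8.8,  0.2]), array([  0., -30.,   0.]))
```

View pics/top8.png

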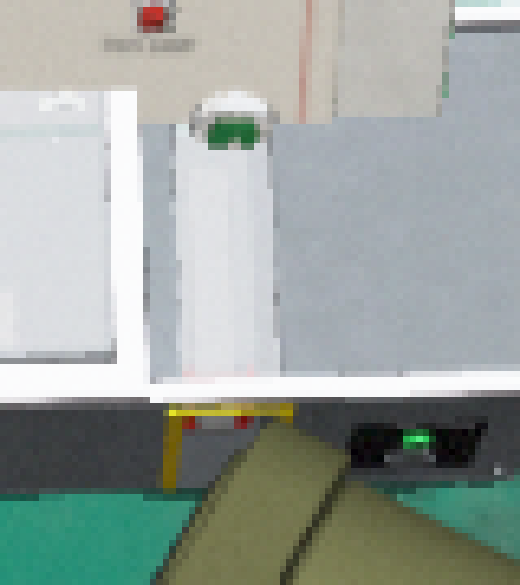

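```bash
python3 - <<'E'
from h import *
print(px2z("top",343.4,95+376/6.5-.5,49), px2z("top",343.4,139.4,47))
E
```

```text
[ 610.0500111 -210.1434374   49.       ] [ 644.81781762 -211.37591425   47.        ]
```

>>> move_arm([
  {"dx":0,"dy":-1,"dz":0,"rx":0,"ry":-3,"rz":0},
  {"dx":0,"dy":-3,"dz":0,"rx":0,"ry":-9,"rz":0},
  {"dx":0,"dy":-5,"dz":0,"rx":0,"ry":-15,"rz":0},
  {"dx":0,"dy":-7,"dz":0,"rx":0,"ry":-21,"rz":0},
  {"dx":0,"dy":-8.5,"dz":0.1,"rx":0,"ry":-27,"rz":0},
  {"dx":0,"dy":-8.8,"dz":0.2,"rx":0,"ry":-30,"rz":0},
  {"dx":0,"dy":-8.8,"dz":0.2,"rx":0,"ry":-30,"rz":0},
])

```text
time_s: 11.78
tool_pos: [386.4, -210.8, 237.5]
eef_rot: [-89.9, -0.2, -59.9]
ft_force: [0.1, -0.6, -1.9]
finger_gap: 17.3
```

```bash
python3 - <<'E'
from h import *
np.set_printoptions(precision=2,suppress=True)
print(applied(0,-8.8,0.2,-30)); s=observe();print(s['time_s'],s['tool_pos'],s['eef_rot'],s['ft_force'],s['finger_gap'])
print(delta(cmd(),(435.02,-33.25,235.9,-2.68)))
E
```

```text
[384.6947188637705, -210.09220631153565, 235.89900000000006, -59.980999999999995]
11.7833 [ 386.36 -210.77  237.53] [-89.88  -0.18 -59.89] [ 0.12 -0.61 -1.92] 17.349137023326076
(array([-12.79,  -0.  ,  13.2 ]), array([  0. , -57.3,   0. ]))
```

>>> move_arm([
  {"dx":-0.6,"dy":0,"dz":0.6,"rx":0,"ry":-3,"rz":0},
  {"dx":-2,"dy":0,"dz":2,"rx":0,"ry":-9,"rz":0},
  {"dx":-3.3,"dy":0,"dz":3.4,"rx":0,"ry":-15,"rz":0},
  {"dx":-4.7,"dy":0,"dz":4.8,"rx":0,"ry":-21,"rz":0},
  {"dx":-6,"dy":0,"dz":6.2,"rx":0,"ry":-27,"rz":0},
  {"dx":-7.4,"dy":0,"dz":7.6,"rx":0,"ry":-33,"rz":0},
  {"dx":-8.7,"dy":0,"dz":9,"rx":0,"ry":-39,"rz":0},
  {"dx":-10,"dy":0,"dz":10.4,"rx":0,"ry":-45,"rz":0},
  {"dx":-11.4,"dy":0,"dz":11.8,"rx":0,"ry":-51,"rz":0},
  {"dx":-12.4,"dy":0,"dz":12.8,"rx":0,"ry":-55,"rz":0},
  {"dx":-12.8,"dy":0,"dz":13.2,"rx":0,"ry":-57.3,"rz":0},
  {"dx":-12.8,"dy":0,"dz":13.2,"rx":0,"ry":-57.3,"rz":0},
])

```text
time_s: 12.78
tool_pos: [435.3, -32.0, 235.3]
eef_rot: [-90.0, 0.0, -2.6]
ft_force: [-0.0, -0.3, -0.4]
finger_gap: 16.8
```

```bash
python3 - <<'E'
from h import *
np.set_printoptions(precision=2,suppress=True)
print(applied(-12.8,0,13.2,-57.3)); s=observe();print(s['time_s'],s['tool_pos'],s['eef_rot'],s['ft_force'],s['finger_gap'])
wsnap("w9")
print(delta(cmd(),(435.02,-33.25,117.9,-2.68)))
E
```

```text
[434.95142330194466, -33.2242791483159, 235.8990000000001, -2.6809999999999974]
12.7833 [435.28 -31.99 235.32] [-89.97   0.03  -2.59] [-0.04 -0.28 -0.36] 16.798643627263125
(array([ 0.01, 11.8 , -0.  ]), array([ 0., -0.,  0.]))
```

View pics/w9.png

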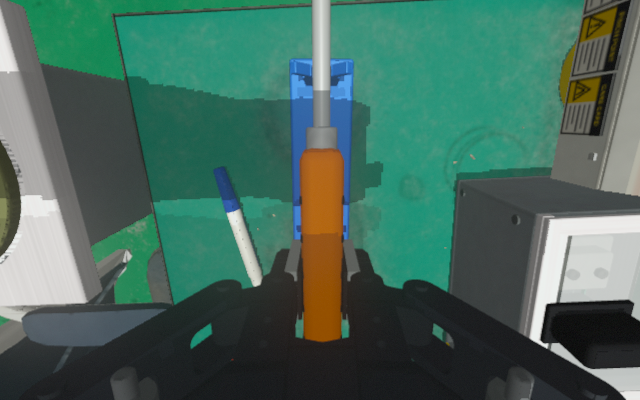

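>>> move_arm([
  {"dx":0,"dy":1.5,"dz":0,"rx":0,"ry":0,"rz":0},
  {"dx":0,"dy":4,"dz":0,"rx":0,"ry":0,"rz":0},
  {"dx":0,"dy":6,"dz":0,"rx":0,"ry":0,"rz":0},
  {"dx":0,"dy":8,"dz":0,"rx":0,"ry":0,"rz":0},
  {"dx":0,"dy":9.5,"dz":0,"rx":0,"ry":0,"rz":0},
  {"dx":0,"dy":10.5,"dz":0,"rx":0,"ry":0,"rz":0},
  {"dx":0,"dy":11.2,"dz":0,"rx":0,"ry":0,"rz":0},
  {"dx":0,"dy":11.7,"dz":0,"rx":0,"ry":0,"rz":0},
  {"dx":0,"dy":11.9,"dz":0,"rx":0,"ry":0,"rz":0},
  {"dx":0,"dy":11.9,"dz":0,"rx":0,"ry":0,"rz":0},
  {"dx":0,"dy":11.9,"dz":0,"rx":0,"ry":0,"rz":0},
])

```text
time_s: 13.75
tool_pos: [435.4, -33.4, 117.3]
eef_rot: [-90.0, -0.0, -2.7]
ft_force: [0.5, -0.3, -0.5]
finger_gap: 16.8
```

```bash
python3 - <<'E'
from h import *
np.set_printoptions(precision=2,suppress=True)
print(applied(0,11.9,0,0)); s=observe();print(s['time_s'],s['tool_pos'],s['eef_rot'],s['ft_force'],s['finger_gap'],s['wrist_torque'])
wsnap("w10")
p,d=capture("scene");cv2.imwrite("pics/scene10.png",cv2.resize(p[130:270,260:400,::-1],None,fx=4,fy=4,interpolation=cv2.INTER_CUBIC))
E
```

```text
[434.95142330194466, -33.22427914831588, 116.89900000000009, -2.6809999999999974]
13.75 [435.36 -33.36 117.34] [-90.    -0.05  -2.71] [ 0.52 -0.26 -0.52] 16.842919367101185 [-0.04  0.03  0.  ]
```

View pics/w10.png

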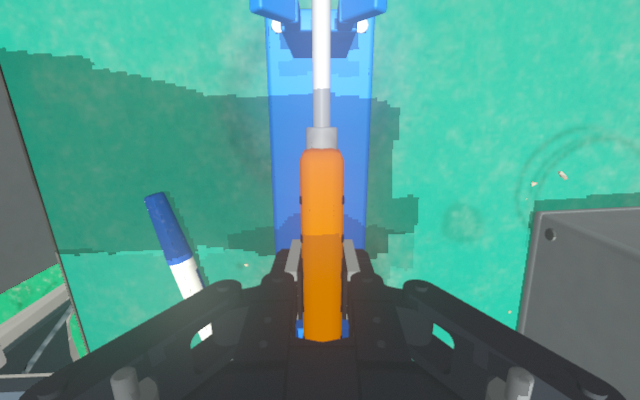

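View pics/scene10.png

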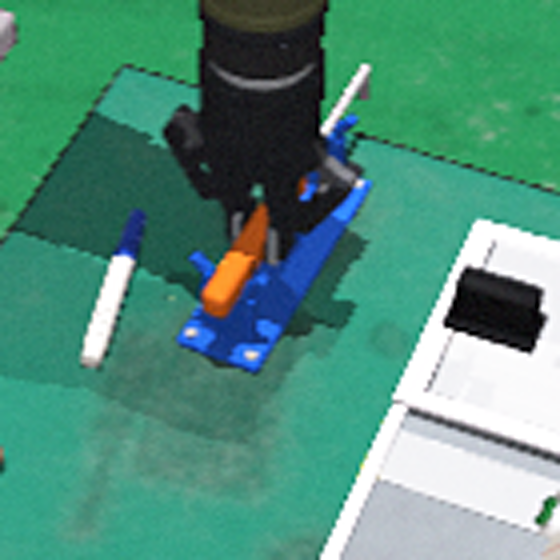

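>>> move_arm([
  {"dx":0,"dy":0.1,"dz":0,"rx":0,"ry":0,"rz":0},
  {"dx":0,"dy":0.1,"dz":0,"rx":0,"ry":0,"rz":0},
  {"dx":0,"dy":0.1,"dz":0,"rx":0,"ry":0,"rz":0},
  {"dx":0,"dy":0.1,"dz":0,"rx":0,"ry":0,"rz":0},
  {"dx":0,"dy":0.1,"dz":0,"rx":0,"ry":0,"rz":0},
  {"dx":0,"dy":0.1,"dz":0,"rx":0,"ry":0,"rz":0},
  {"dx":0,"dy":0.1,"dz":0,"rx":0,"ry":0,"rz":0},
  {"dx":0,"dy":0.1,"dz":0,"rx":0,"ry":0,"rz":0},
], fingers=0)

```text
time_s: 14.52
tool_pos: [435.0, -33.2, 115.9]
eef_rot: [-90.0, 0.0, -2.7]
ft_force: [-0.4, -0.5, -0.2]
finger_gap: 85.8
```

>>> move_arm([
  {"dx":0,"dy":-1,"dz":0,"rx":0,"ry":0,"rz":0},
  {"dx":0,"dy":-3,"dz":0,"rx":0,"ry":0,"rz":0},
  {"dx":0,"dy":-6,"dz":0,"rx":0,"ry":0,"rz":0},
  {"dx":0,"dy":-9,"dz":0,"rx":0,"ry":0,"rz":0},
  {"dx":0,"dy":-12,"dz":0,"rx":0,"ry":0,"rz":0},
  {"dx":0,"dy":-14,"dz":0,"rx":0,"ry":0,"rz":0},
  {"dx":0,"dy":-15,"dz":0,"rx":0,"ry":0,"rz":0},
  {"dx":0,"dy":-15,"dz":0,"rx":0,"ry":0,"rz":0},
])

```text
time_s: 15.18
tool_pos: [436.3, -33.3, 267.9]
eef_rot: [-90.0, -0.2, -2.7]
ft_force: [1.7, 0.4, -0.4]
finger_gap: 85.2
```

```bash
python3 - <<'E'
from h import *
np.set_printoptions(precision=2,suppress=True)
applied(0,.1,0,0);print(applied(0,-15,0,0)); s=observe();print(s['time_s'],s['tool_pos'],s['eef_rot'],s['ft_force'],s['finger_gap'],s['wrist_torque'])
wsnap("w11")
for n,u,v,z in [("hmidL",314,190,73),("hmidR",333,190,73),("shaft60",323.5,60,65),("shaft5",323.3,5,65),("backtop",322,236,73)]:
    print(n,w_pt("w11",u,v))
E
```

```text
[434.95142330194466, -33.22427914831591, 265.8990000000001, -2.6809999999999974]
15.1833 [436.26 -33.33 267.94] [-90.01  -0.24  -2.68] [ 1.66  0.44 -0.45] 85.21134531670427 [-0.01 -0.04 -0.01]
hmidL [430.73 -27.16  72.73]
hmidR [450.35 -43.11   7.69]
shaft60 [445.81  94.82  -0.42]
shaft5 [ 466.77  391.82 -749.77]
backtop [435.96 -73.01  72.18]
```

View pics/w11.png

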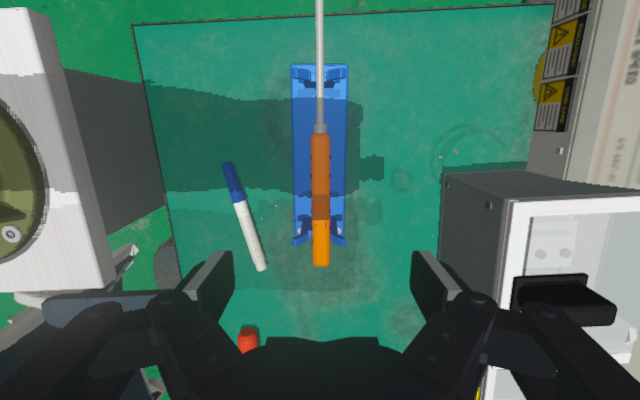

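```bash
python3 - <<'E'
from h import *
np.set_printoptions(precision=1,suppress=True)
print("back",w_pt("w11",321,267,z=62),"front",w_pt("w11",320,134,z=73))
for u,v in ((320,30),(320,60),(320,100),(320,160),(320,200),(320,240)): print(w_pt("w11",u,v))
print(delta(cmd(),(606,-105.5,265.9,-90)),delta(cmd(),(500,-80,275,-50)))
E
```

```text
back [ 433.2 -111.2   62. ] front [438.7  22.7  73. ]
[442.7 105.5  65.8]
[441.6  83.   65.6]
[440.1  51.3  64.5]
[437.6  -0.   72.3]
[435.8 -36.8  73.3]
[433.9 -76.5  73.5]
(array([17.4, -0. , -6.4]), array([ 0. , 87.3, -0. ])) (array([ 6.7, -0.9, -4.4]), array([-0. , 47.3, -0. ]))
```

>>> move_arm([
  {"dx":0.8,"dy":-0.2,"dz":-0.5,"rx":0,"ry":4,"rz":0},
  {"dx":1.8,"dy":-0.4,"dz":-1,"rx":0,"ry":10,"rz":0},
  {"dx":2.8,"dy":-0.6,"dz":-1.6,"rx":0,"ry":17,"rz":0},
  {"dx":3.8,"dy":-0.8,"dz":-2.3,"rx":0,"ry":24,"rz":0},
  {"dx":4.8,"dy":-0.9,"dz":-3,"rx":0,"ry":31,"rz":0},
  {"dx":5.8,"dy":-0.9,"dz":-3.7,"rx":0,"ry":38,"rz":0},
  {"dx":6.7,"dy":-0.9,"dz":-4.4,"rx":0,"ry":45,"rz":0},
  {"dx":8,"dy":-0.9,"dz":-5,"rx":0,"ry":52,"rz":0},
  {"dx":9,"dy":-0.9,"dz":-5.5,"rx":0,"ry":58,"rz":0},
  {"dx":9,"dy":-0.9,"dz":-5.5,"rx":0,"ry":58,"rz":0},
])

```text
time_s: 16.07
tool_pos: [522.9, -93.1, 272.3]
eef_rot: [-90.1, 0.1, -60.9]
ft_force: [0.1, 0.2, -0.0]
finger_gap: 85.4
```

```bash
python3 - <<'E'
from h import *
np.set_printoptions(precision=2,suppress=True)
print(applied(9,-.9,-5.5,58)); s=observe();print(s['time_s'],s['tool_pos'],s['eef_rot'],s['joint_positions'])
print(delta(cmd(),(602,-105.5,275,-90)))
E
```

```text
[522.2802768001809, -92.37384674338459, 274.8990000000001, -60.681]
16.0667 [522.86 -93.06 272.34] [-90.12   0.08 -60.89] [-10.09  11.55 -15.24  63.36  -0.01 140.81]
(array([ 5.05, -0.01,  6.31]), array([ 0.  , 29.32, -0.  ]))
```

>>> move_arm([
  {"dx":0.8,"dy":0,"dz":1,"rx":0,"ry":5,"rz":0},
  {"dx":2,"dy":0,"dz":2.5,"rx":0,"ry":12,"rz":0},
  {"dx":3.2,"dy":0,"dz":4,"rx":0,"ry":19,"rz":0},
  {"dx":4.4,"dy":0,"dz":5.5,"rx":0,"ry":25,"rz":0},
  {"dx":5,"dy":0,"dz":6.3,"rx":0,"ry":29.3,"rz":0},
  {"dx":5,"dy":0,"dz":6.3,"rx":0,"ry":29.3,"rz":0},
  {"dx":5,"dy":0,"dz":6.3,"rx":0,"ry":29.3,"rz":0},
])

```text
time_s: 16.65
tool_pos: [600.7, -104.7, 273.0]
eef_rot: [-90.2, 0.0, -89.8]
ft_force: [-0.7, -0.0, -0.8]
finger_gap: 85.4
```

```bash
python3 - <<'E'
from h import *
np.set_printoptions(precision=2,suppress=True)
print(applied(5,0,6.3,29.3)); s=observe();print(s['time_s'],s['tool_pos'],s['eef_rot'],s['joint_positions'])
wsnap("w12")
p,d=capture("scene");cv2.imwrite("pics/scene12.png",p[:,:,::-1])
E
```

```text
[601.6939946625699, -105.11988202000586, 274.8990000000001, -89.981]
16.65 [ 600.71 -104.74  273.03] [-90.19   0.04 -89.76] [ -9.89  19.9   -4.06  66.23   0.   169.87]
```

View pics/w12.png

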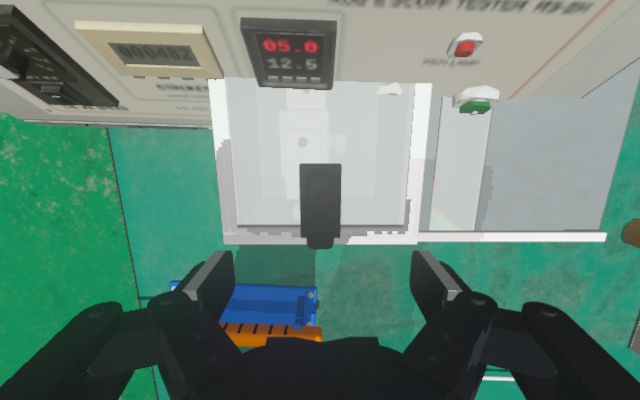

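View pics/scene12.png

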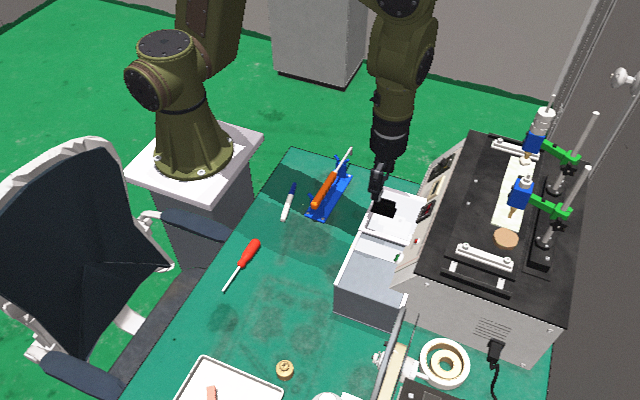

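```bash
python3 - <<'E'
from h import *
np.set_printoptions(precision=1,suppress=True)
for u,v in ((301,165),(340,165),(301,236),(341,236),(320,200)): print(w_pt("w12",u,v,z=165),w_pt("w12",u,v))
for u,v in ((222,78),(430,82)): print(w_pt("w12",u,v))
E
```

```text
[643.5 -93.2 165. ] [639.1 -91.1 134.8]
[ 643.6 -116.7  165. ] [ 639.2 -118.6  135.2]
[597.6 -92.5 165. ] [585.3 -90.3 134.4]
[ 597.7 -118.3  165. ] [ 584.1 -120.7  131.3]
[ 621.7 -104.7  165. ] [ 621.7 -104.7  165.3]
[695.8 -40.4 134.9]
[ 694.2 -177.3  132.4]
```

```bash
python3 - <<'E'
from h import *
print(delta(cmd(),(606,-105.3,213,-90)))
E
```

```text
(array([0.02, 6.19, 0.43]), array([0.  , 0.02, 0.  ]))
```

>>> move_arm([
  {"dx":0,"dy":1,"dz":0.4,"rx":0,"ry":0,"rz":0},
  {"dx":0,"dy":2.5,"dz":0.4,"rx":0,"ry":0,"rz":0},
  {"dx":0,"dy":4,"dz":0.4,"rx":0,"ry":0,"rz":0},
  {"dx":0,"dy":5.2,"dz":0.4,"rx":0,"ry":0,"rz":0},
  {"dx":0,"dy":6,"dz":0.4,"rx":0,"ry":0,"rz":0},
  {"dx":0,"dy":6.2,"dz":0.4,"rx":0,"ry":0,"rz":0},
  {"dx":0,"dy":6.2,"dz":0.4,"rx":0,"ry":0,"rz":0},
  {"dx":0,"dy":6.2,"dz":0.4,"rx":0,"ry":0,"rz":0},
])

```text
time_s: 17.42
tool_pos: [605.9, -105.2, 213.4]
eef_rot: [-90.0, -0.0, -90.0]
ft_force: [1.0, 0.1, -0.8]
finger_gap: 85.3
```

>>> move_arm([
  {"dx":0,"dy":0,"dz":0,"rx":0,"ry":0,"rz":0},
  {"dx":0,"dy":0,"dz":0,"rx":0,"ry":0,"rz":0},
  {"dx":0,"dy":0,"dz":0,"rx":0,"ry":0,"rz":0},
  {"dx":0,"dy":0,"dz":0,"rx":0,"ry":0,"rz":0},
  {"dx":0,"dy":0,"dz":0,"rx":0,"ry":0,"rz":0},
  {"dx":0,"dy":0,"dz":0,"rx":0,"ry":0,"rz":0},
  {"dx":0,"dy":0,"dz":0,"rx":0,"ry":0,"rz":0},
  {"dx":0,"dy":0,"dz":0,"rx":0,"ry":0,"rz":0},
  {"dx":0,"dy":0,"dz":0,"rx":0,"ry":0,"rz":0},
], fingers=1, newtons=40)

```text
time_s: 18.17
tool_pos: [605.8, -105.0, 213.3]
eef_rot: [-90.0, 0.0, -90.0]
ft_force: [-0.5, 0.1, 3.7]
finger_gap: 17.6
```

```bash
python3 - <<'E'
from h import *
np.set_printoptions(precision=2,suppress=True)
print(applied(0,6.2,.4,0)); s=observe();print(s['time_s'],s['tool_pos'],s['eef_rot'],s['joint_positions'],s['ft_force'],s['finger_gap'],s['wrist_torque'])
E
```

```text
[605.6939944426362, -105.11855556979866, 212.89900000000011, -89.981]
18.1667 [ 605.81 -104.97  213.25] [-89.97   0.01 -89.97] [ -9.84  22.27  -8.69  59.02   0.02 170.13] [-0.46  0.07  3.73] 17.63524040315305 [0.26 0.24 0.19]
```

>>> move_arm([
  {"dx":0.5,"dy":0,"dz":0,"rx":0,"ry":0,"rz":0},
  {"dx":1.2,"dy":0,"dz":0,"rx":0,"ry":0,"rz":0},
  {"dx":2.2,"dy":0,"dz":0,"rx":0,"ry":0,"rz":0},
  {"dx":3.2,"dy":0,"dz":0,"rx":0,"ry":0,"rz":0},
  {"dx":4.2,"dy":0,"dz":0,"rx":0,"ry":0,"rz":0},
  {"dx":5.2,"dy":0,"dz":0,"rx":0,"ry":0,"rz":0},
  {"dx":5.8,"dy":0,"dz":0,"rx":0,"ry":0,"rz":0},
])

```text
time_s: 18.75
tool_pos: [606.0, -164.7, 213.2]
eef_rot: [-89.9, -0.0, -90.0]
ft_force: [0.0, 2.9, 4.7]
finger_gap: 17.3
```

```bash
python3 - <<'E'
from h import *
np.set_printoptions(precision=2,suppress=True)
print(applied(5.8,0,0,0)); s=observe();print(s['time_s'],s['tool_pos'],s['eef_rot'],s['ft_force'],s['finger_gap'],s['wrist_torque'])
E
```

```text
[605.7132279706407, -163.1185523807589, 212.89900000000011, -89.981]
18.75 [ 606.01 -164.72  213.24] [-89.94  -0.02 -90.03] [0.   2.94 4.65] 17.34251779102523 [0.56 0.01 0.23]
```

Moving freely. Continue to the stop.

>>> move_arm([
  {"dx":0.8,"dy":0,"dz":0,"rx":0,"ry":0,"rz":0},
  {"dx":1.8,"dy":0,"dz":0,"rx":0,"ry":0,"rz":0},
  {"dx":2.8,"dy":0,"dz":0,"rx":0,"ry":0,"rz":0},
  {"dx":3.8,"dy":0,"dz":0,"rx":0,"ry":0,"rz":0},
  {"dx":4.8,"dy":0,"dz":0,"rx":0,"ry":0,"rz":0},
  {"dx":5.6,"dy":0,"dz":0,"rx":0,"ry":0,"rz":0},
  {"dx":6.2,"dy":0,"dz":0,"rx":0,"ry":0,"rz":0},
  {"dx":6.6,"dy":0,"dz":0,"rx":0,"ry":0,"rz":0},
  {"dx":6.8,"dy":0,"dz":0,"rx":0,"ry":0,"rz":0},
])

```text
time_s: 19.5
tool_pos: [606.3, -232.4, 213.3]
eef_rot: [-89.9, -0.0, -90.0]
ft_force: [2.5, 2.1, 5.4]
finger_gap: 17.0
```

```bash
python3 - <<'E'
from h import *
np.set_printoptions(precision=2,suppress=True)
print(applied(6.8,0,0,0)); s=observe();print(s['time_s'],s['tool_pos'],s['eef_rot'],s['ft_force'],s['finger_gap'],s['wrist_torque'])
E
```

```text
[605.7357776241631, -231.11854864188473, 212.89900000000011, -89.981]
19.5 [ 606.3  -232.36  213.26] [-89.91  -0.02 -90.02] [2.52 2.13 5.43] 17.005489526776586 [ 0.5  -0.35  0.23]
```

>>> move_arm([
  {"dx":0.2,"dy":0,"dz":0,"rx":0,"ry":0,"rz":0},
  {"dx":0.4,"dy":0,"dz":0,"rx":0,"ry":0,"rz":0},
  {"dx":0.5,"dy":0,"dz":0,"rx":0,"ry":0,"rz":0},
  {"dx":0.5,"dy":0,"dz":0,"rx":0,"ry":0,"rz":0},
])

```text
time_s: 19.83
tool_pos: [606.3, -233.9, 213.3]
eef_rot: [-89.9, 0.3, -89.9]
ft_force: [1.9, 12.2, 7.2]
finger_gap: 17.4
```

>>> move_arm([
  {"dx":-0.3,"dy":0,"dz":0,"rx":0,"ry":0,"rz":0},
  {"dx":-0.3,"dy":0,"dz":0,"rx":0,"ry":0,"rz":0},
  {"dx":-0.3,"dy":0,"dz":0,"rx":0,"ry":0,"rz":0},
  {"dx":-0.3,"dy":0,"dz":0,"rx":0,"ry":0,"rz":0},
  {"dx":-0.3,"dy":0,"dz":0,"rx":0,"ry":0,"rz":0},
  {"dx":-0.3,"dy":0,"dz":0,"rx":0,"ry":0,"rz":0},
  {"dx":-0.3,"dy":0,"dz":0,"rx":0,"ry":0,"rz":0},
  {"dx":-0.3,"dy":0,"dz":0,"rx":0,"ry":0,"rz":0},
], fingers=0)

```text
time_s: 20.5
tool_pos: [605.7, -233.3, 212.8]
eef_rot: [-90.0, -0.0, -90.0]
ft_force: [0.6, -0.8, -0.5]
finger_gap: 85.9
```

>>> move_arm([
  {"dx":0,"dy":-1,"dz":0,"rx":0,"ry":0,"rz":0},
  {"dx":0,"dy":-3,"dz":0,"rx":0,"ry":0,"rz":0},
  {"dx":0,"dy":-6,"dz":0,"rx":0,"ry":0,"rz":0},
  {"dx":0,"dy":-9,"dz":-2,"rx":0,"ry":0,"rz":0},
  {"dx":0,"dy":-11,"dz":-6,"rx":0,"ry":0,"rz":0},
  {"dx":0,"dy":-12,"dz":-10,"rx":0,"ry":0,"rz":0},
  {"dx":0,"dy":-12,"dz":-14,"rx":0,"ry":0,"rz":0},
  {"dx":0,"dy":-12,"dz":-17,"rx":0,"ry":0,"rz":0},
  {"dx":0,"dy":-12,"dz":-18,"rx":0,"ry":0,"rz":0},
  {"dx":0,"dy":-12,"dz":-18,"rx":0,"ry":0,"rz":0},
])

```text
time_s: 21.33
tool_pos: [423.7, -233.2, 334.3]
eef_rot: [-89.9, -0.0, -90.1]
ft_force: [0.5, -0.5, 0.4]
finger_gap: 85.2
```

```bash
python3 - <<'E'
from h import *
np.set_printoptions(precision=2,suppress=True)
s=observe();print(s['time_s'],s['tool_pos'],s['eef_rot'],s['ft_force'],s['finger_gap'])
p,d=capture("scene");cv2.imwrite("pics/scene13.png",p[:,:,::-1])
p,d=capture("top");cv2.imwrite("pics/top13.png",p[:,:,::-1]);np.savez("top13.npz",p=p,d=d);wsnap("w13")
E
```

```text
21.3333 [ 423.72 -233.15  334.31] [-89.94  -0.05 -90.08] [ 0.47 -0.54  0.37] 85.15671511704947
```

View pics/scene13.png

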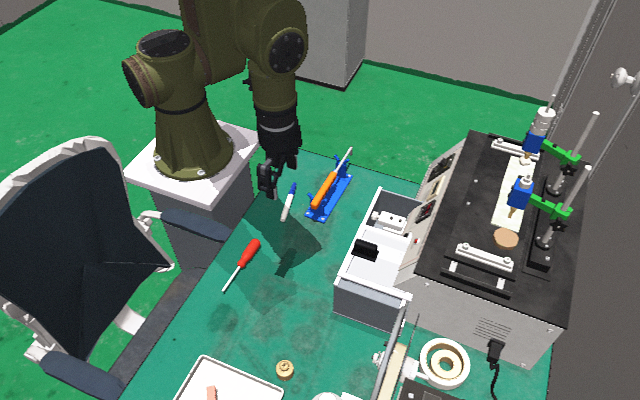

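View pics/top13.png

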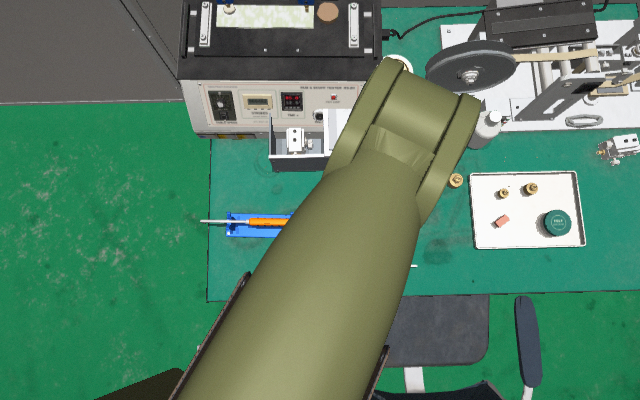

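View pics/w13.png

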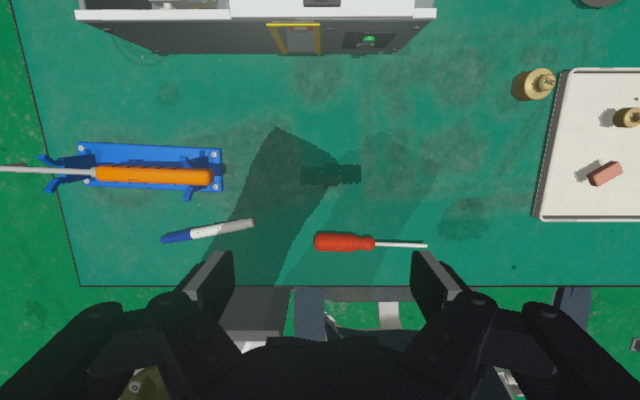

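```bash
python3 - <<'E'
from plant import *
print(hand_in(), observe()['time_s'])
E
```

```text
the job is handed in; nothing more can be done
the job is handed in; nothing more can be done
```

The bolt is drawn, the rod is back in its cradle and released, and the cover is open. I handed the job in at about 21.5 s of the 62 s allowed; it gives no verdict.

- **Bolt:** I hooked the rod behind the red pin and pulled until the arm stopped and the force rose to about 14 N. The top camera then put the pin about 610 mm from the base, down from 645 mm. A rail hid part of the pin, so that is its rear edge. Together with the hard stop, this means roughly 37–40 mm drawn.
- **Rod:** It lies in both forks, hook down. After release its handle ends and height measured within about 2–3 mm of where they started.
- **Cover:** The grip moved about 129 mm, and a 12 N push met the stop.
- **Other things:** The brass weight and screwdriver look untouched in the last pictures, though I did not re-measure them. The open gripper is clear of everything.

None of the checks disagreed.

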